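Swap beaker and flask between balance and stirrer, then cover the beaker

ROBOT

A 6-joint arm with a two-finger parallel gripper is mounted at the origin on the work surface. World frame = base frame: x ahead of the robot, y to its left, z up, the work surface at z = 0. Lengths are in mm, angles in degrees, forces in N, time in s.
With the tool pointing down it reaches from about 400 to 825 mm from the base axis. Payload 7 kg.
Tool frame: the origin (TCP) lies at the very end of the fingers, on their centre line; the grasp point (between the pads) lies 19 mm behind it (ctrl.hold_point_z is the distance from the TCP to the grasp point, in mm); z points along the fingers, y is the direction in which the jaws open and shut (so a half turn about z gives the same grasp; the last joint's range is limited). The gripper opens to 85 mm and grips with 20 to 120 N. Pads are 22 mm wide; open, the fingers measure 114 mm over their backs; the gripper's body (76 mm by 85 mm) begins 54 mm behind the grasp point. The pads swing forward as they close: fully open they stand 13 mm farther back than shut.
Start: joints at [-53.738, 20.546, 0.682, 0, -70.136, -16.507], TCP at [228.128, -635.258, 231.302] pointing down, gripper open.
Joint ranges: [-176.03, 176.03], [-82.01, 121.73], [-58.28, 71.71], [-173.87, 95.51], [-174.79, -0.11], [-173.66, 173.66]. Speed limits (degrees/s): [136.94, 136.94, 172.46, 180, 180, 180].

INTERFACE

Orientations are given as [roll, pitch, yaw] about the fixed x, y, z axes, in that order (R = Rz(yaw) Ry(pitch) Rx(roll)).
In Python, from rig import ctrl gives the robot as it stands.
- The arm moves only by the shell command python3 -m handwheel 'ROWS' [FORCE]. ROWS is JSON, one flat list of numbers, 7 for each row, row after row: the opening in per cent of the stroke, from 0 (shut) to 100 (fully open), then the shift along the tool's x, y, z each as a share of 0.25 m, from -1 to 1, then the turn, a rotation vector about the tool's x, y, z each as a share of 360 degrees, from -1 to 1. In form: [grip, x, y, z, wx, wy, wz, grip, x, y, z, wx, wy, wz, ...]. A call has 1 to 20 rows; each row is the pose to reach, as a shift and turn from the pose commanded when the call began, along the tool's axes at that moment, turning the shorter way round; what a row does not reach only later rows make up. A row lasts 1/10 s, in which the tool goes at most 50 mm and 8.59 degrees, less where a joint would pass 70% of its speed; a pose out of reach is approached as far as the arm can. A call with a number of a shift or a turn outside -1 to 1 is refused whole. A call with a gripper value outside its range is refused whole. The fingers move at their own pace and stop on an object; FORCE is the grip in N (left out, the last holds). Time passes only in rows, so rows that repeat a pose let the fingers close. It gives the time, the measured TCP pose, the force and the opening at its end, in the units of the state.
- ctrl.state(): the state, without advancing time (a new reading comes with each control period).
- ctrl.snapshot(name): name is "scene" or "top" or "wrist"; returns a dict with "img" (420x560x3 uint8, red, green, blue), "fx", "fy", "cx", "cy" (pixels), "pose" (4x4, takes a point from camera to world coordinates). Camera axes: x right, y down, z forward; pixel columns grow to the right and rows downward; lengths in mm; the calibration is good to about 2 mm. The wrist camera is an equidistant fisheye: a pixel r from the principal point sees the ray r / f radians off the axis. A picture is of the moment at which its call begins. There is no depth.
- ctrl.finish_job(): hands the job in, once; it reports no verdict.
The state is a dict: "t": time; "joint_pos": joint angles; "qvel": joint speeds; "joint_efforts": joint torques, N m; "tcp_pos": TCP position; "tool_rot": TCP orientation; "ft_force": force on the tool from outside, world axes, zero at the start; "moment": the same for the moment, N m; "gripper_width": finger opening in mm.
Only numpy, scipy, OpenCV 4.12 (cv2) and the standard library are available. Lean on these libraries where they do the work, as an engineer would, in place of code of your own. Each camera call takes 0.05 s, during which the arm holds its last target.

TASK

The stoppered flask has finished on the magnetic stirrer and is due on the balance, but the large beaker just tared there is in its way: swap the two, parking one of them on the empty white tile meanwhile, so that the flask ends centred on the balance pan, set down gently and not dropped, and the beaker centred on the stirrer plate. Then cover that beaker against dust with its twin, the large one of the two beakers standing mouth-down on the draining tray, mouth-down and rim on rim. Keep everything upright and leave the small beaker, the bottle and the trough where they are.

Things in the scene. Friction and masses are not known exactly. Their poses are not given: they have to be found in the camera images.
- flask: Conical laboratory flask of amber glass with a dark rubber stopper, closed, about 180 g. Foot 64 mm across, tapering from 8 mm up to a straight round neck 28 mm in diameter between 74 and 112 mm above the foot; a thin lip 31 mm across rings the mouth at 109 to 113 mm, and the stopper (up to 27 mm across) ends at 124 mm. Pick it by the neck, from above. Origin: centre of the underside; z up along its axis. It starts upright on the stirrer's plate.
- beaker: The large white plastic beaker, upright, open at the top, empty, about 100 g: straight round wall of 62 mm outer and 50 mm inner diameter (6 mm thick, so its flat rim is 6 mm wide), 72 mm high. A tiny pouring lip at the rim points along its +x and can be ignored. Origin: centre of the underside; z up along its axis, the rim at z = 72 mm. It starts upright on the balance's pan.
- cover_beaker: The twin of the large beaker (62 mm outer, 50 mm inner diameter, 72 mm high, about 100 g), standing mouth-down on the draining tray, so that its closed bottom is on top. Origin: centre of the mouth, that is of its underside as it stands; z up, the closed end at z = 72 mm. The tray is of steel, 200 x 115 mm, its ribs 6 mm above the bench, its lip 13 mm high; the small beaker stands on it too, about 95 mm away along the tray's length.
- small_beaker: The small white plastic beaker (42 mm outer diameter, 54 mm high), mouth-down on the same draining tray. Not wanted: leave it. Origin: centre of its underside (the mouth); z up.
- bottle: Small round white plastic bottle with a grey cap and a paper band, 44 mm in diameter, 86 mm high, standing on the bench. Bystander: leave it. Origin: centre of its underside; z up.
- trough: White plastic rectangular reagent trough, open, 75 x 125 x 50 mm (x, y, z), standing on the bench nearest to the robot. Bystander: leave it. Origin: centre of its underside; z up.
- balance: Low grey laboratory balance fixed to the bench, its housing 195 x 150 mm and 40 mm high, with a round steel pan 120 mm in diameter whose flat top is 52 mm above the bench; the pan is rigid. Display and two keys on the housing, on the -x side of the pan. Origin: on the bench, under the centre of the pan; z up; housing from x = -125 to +70 mm, y = -75 to +75 mm.
- stirrer: Small white magnetic stirrer fixed to the bench, its housing 160 x 130 mm, with a square aluminium plate, 124 x 124 mm, whose flat top is 58 mm above the bench; a black knob on its -x face. Origin: on the bench, under the centre of the plate; z up; housing from x = -96 to +64 mm, y = -65 to +65 mm.
- tile: Glazed white tile, 150 x 150 mm and 8 mm thick, fixed flat on the bench, empty: the free spot. Origin: on the bench, under its centre; z up.
Not all that is in view belongs to the job. What is shaped like the cover_beaker but orange or red is not meant. What is shaped like the beaker but red is not meant.

How it is judged (in metres and radians):
On the way:
1. the flask or the large beaker stands whole on the white tile, upright and let go (((horizontal distance between flask and tile below 0.042 m and z of flask in the frame of tile between 0.004 and 0.012 m and linear speed of flask below 0.02 m/s and angle between flask's own z axis and vertical below 0.06 rad and contact force between flask and the fingers below 0.2 N) or (horizontal distance between beaker and tile below 0.042 m and z of beaker in the frame of tile between 0.004 and 0.012 m and linear speed of beaker below 0.02 m/s and angle between beaker's own z axis and vertical below 0.06 rad and contact force between beaker and the fingers below 0.2 N))), for 0.2 s.
At the end, for the whole second after the job is handed in: The flask stands upright on the balance pan, within 15 mm of its centre; the large beaker stands upright on the stirrer plate, within 15 mm of its centre; its twin stands mouth-down on it, rim on rim, within 6 mm of concentric and not tilted (3 degrees); all three are at rest and let go (horizontal distance between flask and balance below 0.015 m and z of flask in the frame of balance between 0.048 and 0.056 m and horizontal distance between beaker and stirrer below 0.015 m and z of beaker in the frame of stirrer between 0.054 and 0.062 m and horizontal distance between cover_beaker and beaker below 0.006 m and z of cover_beaker in the frame of beaker between 0.069 and 0.075 m and linear speed of each of flask, beaker, cover_beaker below 0.02 m/s and angular speed of each of flask, beaker, cover_beaker below 0.2 rad/s and angle between each of flask, beaker, cover_beaker's own z axis and vertical below 0.06 rad and contact force between each of flask, beaker, cover_beaker and the fingers below 0.2 N); the robot touches nothing.
It fails at once if the flask is dropped or banged onto the balance pan (faster than 0.3 m/s in the last 20 mm above it) (horizontal distance between flask and balance below 0.06 m and z of flask in the frame of balance below 0.072 m and linear speed of flask above 0.3 m/s).
It fails at once if the flask or a large beaker is tipped by more than 35 degrees (angle between any of flask, beaker, cover_beaker's own z axis and vertical above 0.6 rad).
It fails at once if the small beaker, the bottle or the trough is moved by more than 25 mm (distance of any of small_beaker, bottle, trough from where it was at the start of the episode above 0.025 m).
It also fails if it takes over 122 s, if anything falls off the work surface, if the arm or the gripper's body presses on something with over 40 N, if the wrist force passes 120 N, or if a joint passes its speed limit or range.

## Working session

There is one attempt and no reset: what is moved stays moved. The work goes in short steps, Python scripts to look and compute and a shell command to move; the robot and the scene stay as the last step left them, time stands still between calls to the robot, and variables do not carry over. Pictures are saved under pics/ and viewed, and the job is handed in when it is done.

```bash
ls; mkdir -p pics; python3 - <<'E'
from rig import ctrl
import cv2
s=ctrl.state();print(s)
for n in("scene","top","wrist"):
    d=ctrl.snapshot(n);cv2.imwrite(f"pics/{n}0.png",d["img"][:,:,::-1])
    print(n,d["fx"],d["fy"],d["cx"],d["cy"],d["pose"])
E
```

```text
pics
{'t': 0.0, 'joint_pos': array([-5.37386069e+01,  2.05901240e+01,  6.33222423e-01, -1.73420442e-02,
       -7.01361208e+01, -1.65075485e+01]), 'qvel': array([-0.02751903,  0.00455704, -0.04951035, -0.04524112, -0.0268726 ,
        0.00903267]), 'joint_efforts': array([-1.02559331e-04, -5.83314657e+01,  2.93414533e+01,  6.93652064e+00,
       -6.00633561e-03, -2.01889031e-05]), 'tcp_pos': array([ 227.9391508 , -634.83730565,  230.38303316]), 'tool_rot': array([ 1.79906179e+02, -1.08029866e-02, -1.60252052e+02]), 'ft_force': array([-0.8581402 , -0.65796266, -0.81722813]), 'moment': array([ 0.0146511 ,  0.00101414, -0.05583995]), 'gripper_width': 85.17191582779155}
scene 395.24921097284414 395.24921097284414 274.43444964363096 213.48477651816813 [[ 4.13886309e-01  7.08829243e-01 -5.71191060e-01  9.64742362e+02]
 [ 9.10240190e-01 -3.30985723e-01  2.48819709e-01 -2.10507500e+02]
 [-1.26854000e-02 -6.22904130e-01 -7.82195324e-01  8.37626681e+02]
 [ 0.00000000e+00  0.00000000e+00  0.00000000e+00  1.00000000e+00]]
top 465.7988128998718 465.7988128998718 280.3322573372541 202.1137054578413 [[ 8.17616798e-03 -9.97277504e-01  7.32852642e-02  3.11680682e+02]
 [-9.99966142e-01 -8.22232720e-03 -3.28180510e-04  1.26327619e+01]
 [ 9.29862461e-04 -7.32800997e-02 -9.97310966e-01  1.37990406e+03]
 [ 0.00000000e+00  0.00000000e+00  0.00000000e+00  1.00000000e+00]]
wrist 325.19226210127806 325.19226210127806 275.88655120969224 215.45163176513933 [[-3.38006141e-01  9.07328135e-01  2.50015006e-01  1.64094370e+02]
 [ 9.41142151e-01  3.25348062e-01  9.16520046e-02 -6.58140591e+02]
 [ 1.81654468e-03  2.66278601e-01 -9.63894396e-01  3.72819914e+02]
 [ 0.00000000e+00  0.00000000e+00  0.00000000e+00  1.00000000e+00]]
```

View pics/scene0.png

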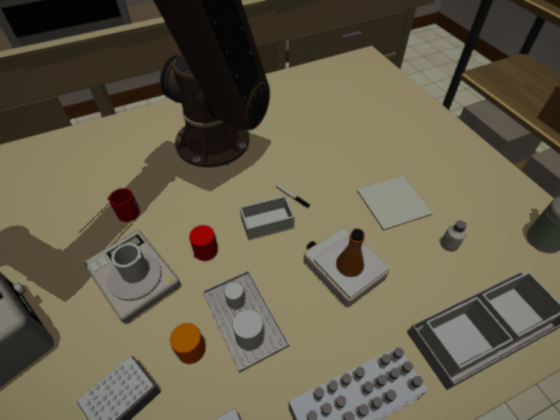

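View pics/top0.png

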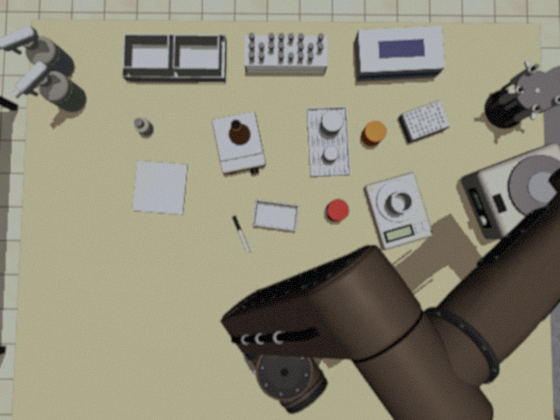

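View pics/wrist0.png

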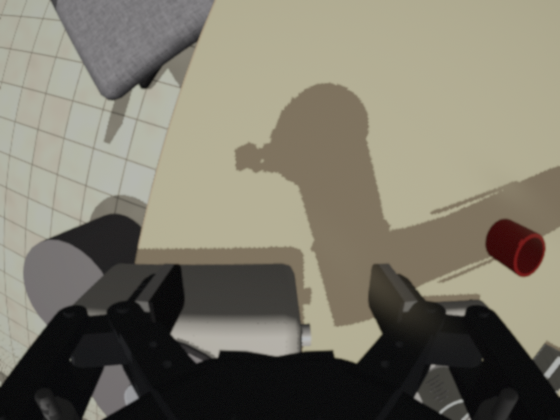

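```bash
cat > h.py <<'E'
import numpy as np, cv2
from rig import ctrl
def ray(d,u,v,fish=False):
    x=(u-d["cx"])/d["fx"];y=(v-d["cy"])/d["fy"]
    if fish:
        r=np.hypot(x,y); k=np.sin(r)/r if r>1e-9 else 1; v3=np.array([x*k,y*k,np.cos(r)])
    else: v3=np.array([x,y,1.])
    P=np.array(d["pose"]);w=P[:3,:3]@v3
    return P[:3,3],w/np.linalg.norm(w)
def plane(d,u,v,z,fish=False):
    o,w=ray(d,u,v,fish);return o+w*(z-o[2])/w[2]
def proj(d,p,fish=False):
    P=np.array(d["pose"]);q=P[:3,:3].T@(np.asarray(p,float)-P[:3,3])
    if fish:
        r=np.hypot(q[0],q[1]);t=np.arctan2(r,q[2]);k=t/max(r,1e-9)
        return d["cx"]+d["fx"]*q[0]*k,d["cy"]+d["fy"]*q[1]*k
    return d["cx"]+d["fx"]*q[0]/q[2],d["cy"]+d["fy"]*q[1]/q[2]
def crop(d,u0,v0,w,h,s,name,pts=[]):
    im=cv2.resize(d["img"][v0:v0+h,u0:u0+w,::-1],None,fx=s,fy=s,interpolation=cv2.INTER_CUBIC)
    for p in pts: cv2.circle(im,(int((p[0]-u0+.5)*s),int((p[1]-v0+.5)*s)),2,(0,255,0),-1)
    cv2.imwrite("pics/"+name,im)
E
python3 - <<'E'
from h import *
d=ctrl.snapshot("top")
crop(d,120,90,200,150,4,"t1.png"); crop(d,300,90,150,160,4,"t2.png")
for n,u,v,z in [("flask stopper",236,126,182),("flask foot",240,136,58),("bkr rim",399,202,124),("cover",332,122,78),("small",331,153,60),("red",338,210,72),("orange",374,132,72),("tile",160,188,8),("bottle",143,126,86),("trough",275,216,50)]:
    print(n,plane(d,u,v,z).round())
s=ctrl.snapshot("scene");crop(s,70,170,220,170,3,"s1.png");crop(s,290,170,190,140,4,"s2.png")
E
```

```text
flask stopper [598. 130. 182.]
flask foot [598. 130.  58.]
bkr rim [ 407. -309.  124.]
cover [ 637. -133.   78.]
small [ 551. -132.   60.]
red [ 387. -150.   72.]
orange [ 610. -253.   72.]
tile [451. 369.   8.]
bottle [619. 401.  86.]
trough [370.  27.  50.]
```

View pics/t1.png

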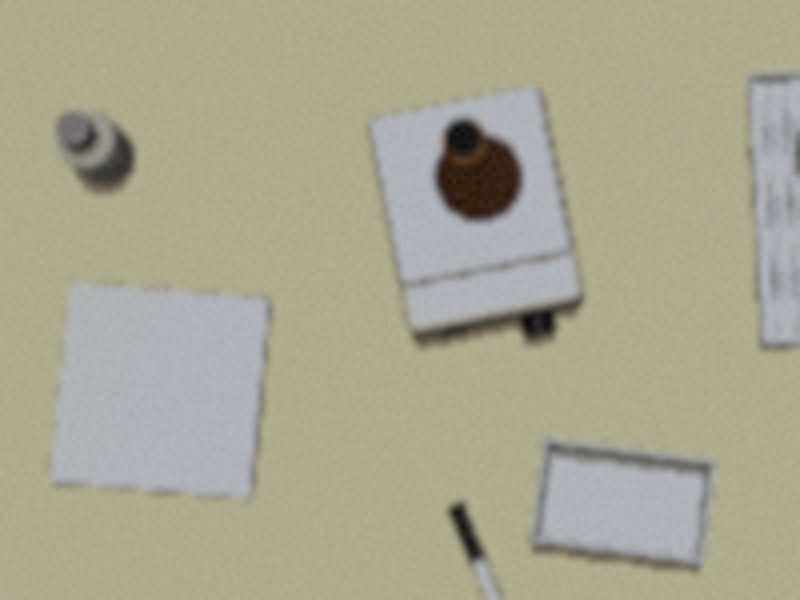

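View pics/t2.png

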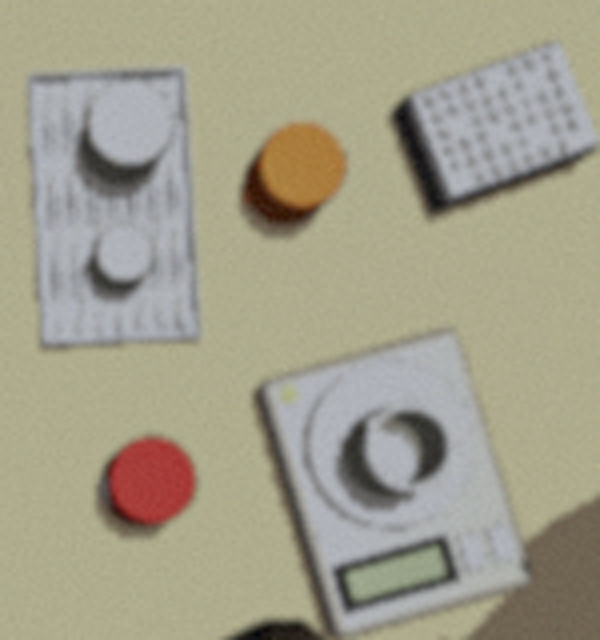

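View pics/s1.png

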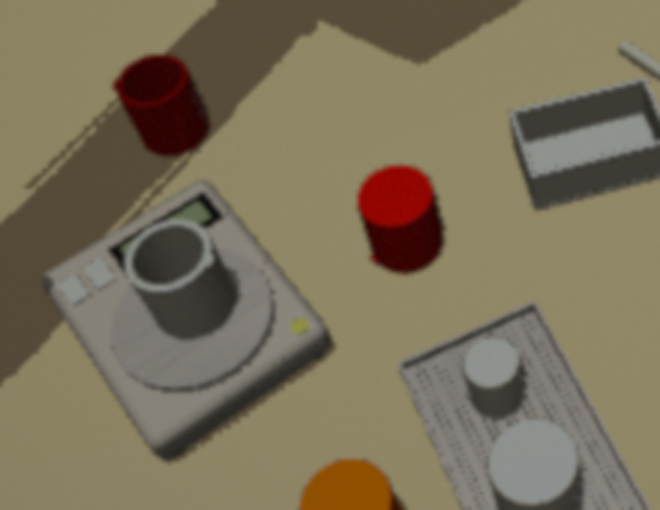

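View pics/s2.png

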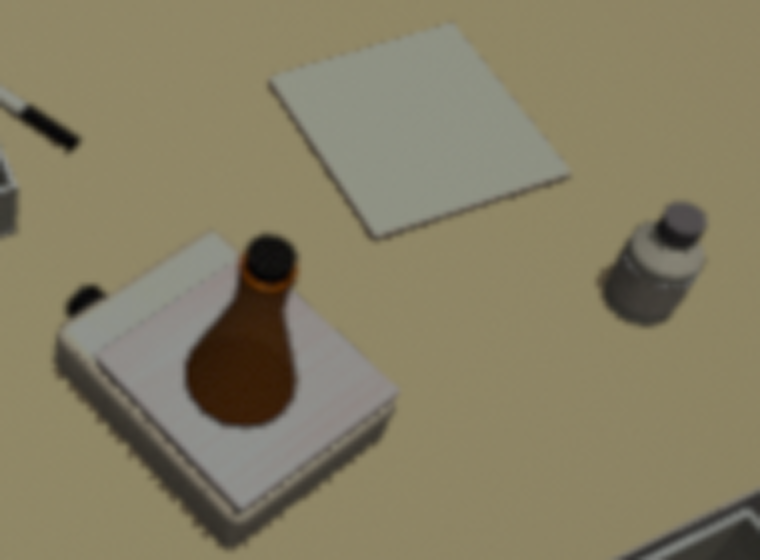

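```bash
python3 - <<'E'
from h import *
t=ctrl.snapshot("top");s=ctrl.snapshot("scene")
T=lambda x,y,z:plane(t,x/4+120-.5+.125,y/4+90-.375,z)
S1=lambda x,y,z:plane(s,x/3+70-.33,y/3+170-.33,z)
S2=lambda x,y,z:plane(s,x/4+290-.375,y/4+170-.375,z)
T2=lambda x,y,z:plane(t,x/4+300-.375,y/4+90-.375,z)
def show(n,L):
    L=np.array(L);print(n,L.round()[:,:2].tolist(),'mean',L.mean(0).round(1))
show("tile top",[T(a,b,8) for a,b in[(69,284),(270,298),(250,497),(52,484)]])
show("tile scene",[S2(a,b,8) for a,b in[(453,22),(568,176),(374,239),(268,82)]])
show("stir housing top",[T(a,b,57) for a,b in[(372,120),(540,88),(581,298),(415,328)]])
show("stir plate top",[T(a,b,58) for a,b in[(372,120),(540,88),(570,252),(404,284)]])
show("stir plate scene",[S2(a,b,58) for a,b in[(398,392),(242,512),(97,358),(244,250)]])
show("stopper scene",[S2(270,258,182)])
show("stopper top",[T(463,136,182)])
show("foot scene",[S2(243,375,70)]);show("foot top",[T(479,176,68)])
show("bal housing top",[T2(a,b,40) for a,b in[(262,382),(455,330),(528,580),(335,634)]])
show("bal housing scene",[S1(a,b,40) for a,b in[(205,182),(330,335),(165,450),(45,275)]])
# pan ellipse extents scene: left 110, right 275, top ~250 bottom 390
show("pan scene",[S1(192,322,52)]);show("pan top",[T2(390,440,52)])
show("beaker rim scene",[S1(169,256,124)])
show("beaker rim top",[T2(395,453,124)])
show("cover scene",[S1(534,462,78)]);show("cover top",[T2(130,124,78)])
show("small scene",[S1(492,362,60)]);show("small top",[T2(125,253,60)])
E
```

```text
tile top [[533.0, 440.0], [523.0, 290.0], [375.0, 301.0], [384.0, 447.0]] mean [453.8 369.6   8. ]
tile scene [[387.0, 449.0], [537.0, 433.0], [526.0, 287.0], [380.0, 297.0]] mean [457.4 366.3   8. ]
stir housing top [[646.0, 209.0], [670.0, 89.0], [518.0, 57.0], [495.0, 176.0]] mean [582.2 132.8  57. ]
stir plate top [[646.0, 209.0], [670.0, 89.0], [551.0, 66.0], [527.0, 184.0]] mean [598.2 136.9  58. ]
stir plate scene [[648.0, 208.0], [675.0, 89.0], [556.0, 64.0], [526.0, 181.0]] mean [601.3 135.6  58. ]
stopper scene [[606.0, 128.0]] mean [605.7 128.  182. ]
stopper top [[604.0, 131.0]] mean [604.2 131.3 182. ]
foot scene [[607.0, 129.0]] mean [607.1 129.1  70. ]
foot top [[603.0, 131.0]] mean [603.2 130.7  68. ]
bal housing top [[461.0, -233.0], [500.0, -373.0], [320.0, -423.0], [280.0, -284.0]] mean [ 390.6 -328.1   40. ]
bal housing scene [[287.0, -289.0], [471.0, -234.0], [511.0, -367.0], [324.0, -424.0]] mean [ 398.1 -328.6   40. ]
pan scene [[424.0, -326.0]] mean [ 423.5 -325.6   52. ]
pan top [[419.0, -322.0]] mean [ 419.2 -321.8   52. ]
beaker rim scene [[413.0, -319.0]] mean [ 412.6 -318.7  124. ]
beaker rim top [[405.0, -307.0]] mean [ 404.5 -307.   124. ]
cover scene [[645.0, -135.0]] mean [ 645.3 -135.    78. ]
cover top [[641.0, -133.0]] mean [ 640.5 -133.    78. ]
small scene [[554.0, -132.0]] mean [ 554.3 -132.4   60. ]
small top [[551.0, -131.0]] mean [ 551.3 -131.4   60. ]
```

```bash
cat >> h.py <<'E'
from scipy.spatial.transform import Rotation as Ro
def delta(target,yaw=None):
    s=ctrl.state();R=Ro.from_euler('xyz',s['tool_rot'],degrees=True)
    d=R.inv().apply(np.array(target)-s['tcp_pos'])/250
    print('t',round(s['t'],2),'tcp',s['tcp_pos'].round(1),'rot',s['tool_rot'].round(1),'w',round(s['gripper_width'],1),'F',s['ft_force'].round(1))
    w=np.zeros(3)
    Rt=Ro.from_euler('xyz',[180,0,s['tool_rot'][2] if yaw is None else yaw],degrees=True)
    w=(R.inv()*Rt).as_rotvec(degrees=True)/360
    print('shares',d.round(4),'turn',w.round(4),'half',(d/2).round(3))
E
python3 -c "
from h import *
delta([411,-315,240])"
python3 -m handwheel '[100,-0.2,0.15,-0.2,0,0,0, 100,-0.56,0.48,-0.2,0,0,0, 100,-0.56,0.48,-0.2,0,0,0, 100,-0.56,0.48,-0.2,0,0,0, 100,-0.56,0.48,-0.2,0,0,0, 100,-0.56,0.48,-0.2,0,0,0]' 30
python3 -c "
from h import *
delta([411,-315,240])"
```

```text
t 0.35 tcp [ 228.1 -635.2  231.1] rot [ 180.    -0.  -160.2] w 85.2 F [-0.3 -0.4 -0.4]
shares [-1.1214  0.958  -0.0354] turn [ 0.0001 -0.     -0.    ] half [-0.561  0.479 -0.018]
t: 0.95
tcp_pos: [320.1, -474.2, 282.1]
tool_rot: [-179.9, 0.0, -160.1]
ft_force: [-0.3, -1.0, -0.2]
gripper_width: 85.6
t 0.95 tcp [ 320.1 -474.2  282.1] rot [-179.9    0.  -160.1] w 85.6 F [-0.3 -1.  -0.2]
shares [-0.5584  0.4753  0.1683] turn [-0.0002  0.0001 -0.    ] half [-0.279  0.238  0.084]
```

```bash

python3 -m handwheel '[100,-0.56,0.475,0.1,0,0,0, 100,-0.56,0.475,0.168,0,0,0, 100,-0.56,0.475,0.168,0,0,0, 100,-0.56,0.475,0.168,0,0,0, 100,-0.56,0.475,0.168,0,0,0, 100,-0.56,0.475,0.168,0,0,0, 100,-0.56,0.475,0.168,0,0,0]' 30
python3 -c "
from h import *
delta([411,-315,240])
w=ctrl.snapshot('wrist');s=ctrl.snapshot('scene');t=ctrl.snapshot('top')
cv2.imwrite('pics/w1.png',w['img'][:,:,::-1]);crop(s,50,150,220,170,3,'s3.png');crop(t,300,90,200,160,4,'t3.png')
c=[413,-318,124]
print(proj(w,c,True),proj(w,[421,-322,52],True), w['pose'][:3,3])"
```

```text
t: 1.65
tcp_pos: [410.7, -317.0, 239.3]
tool_rot: [-180.0, -0.0, -160.3]
ft_force: [-0.4, 0.2, 0.9]
gripper_width: 85.6
t 1.65 tcp [ 410.7 -317.   239.3] rot [-180.    -0.  -160.3] w 85.6 F [-0.4  0.2  0.9]
shares [-0.004   0.0072 -0.0028] turn [-0.     -0.0001  0.    ] half [-0.002  0.004 -0.001]
(np.float64(273.82835255156857), np.float64(213.92611261984436)) (np.float64(268.032335332158), np.float64(201.5616950325684)) [ 346.7092127  -340.00420495  381.67336846]
```

View pics/w1.png

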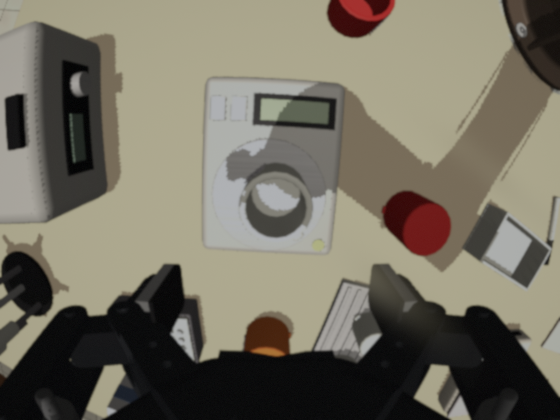

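```bash

python3 -c "
from h import *
w=ctrl.snapshot('wrist')
crop(w,190,120,160,140,5,'w1c.png')"
```

```text
(no output)
```

View pics/w1c.png

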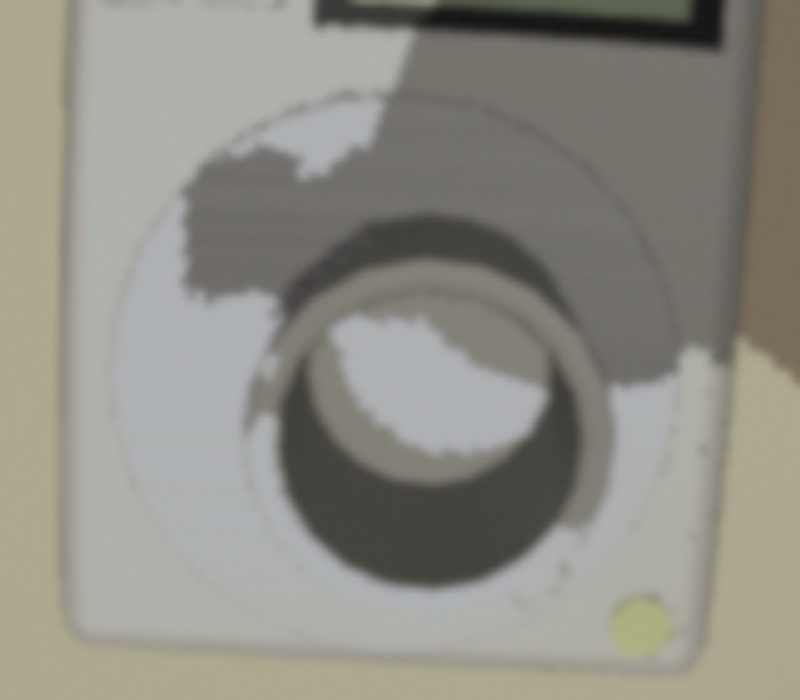

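View pics/s3.png

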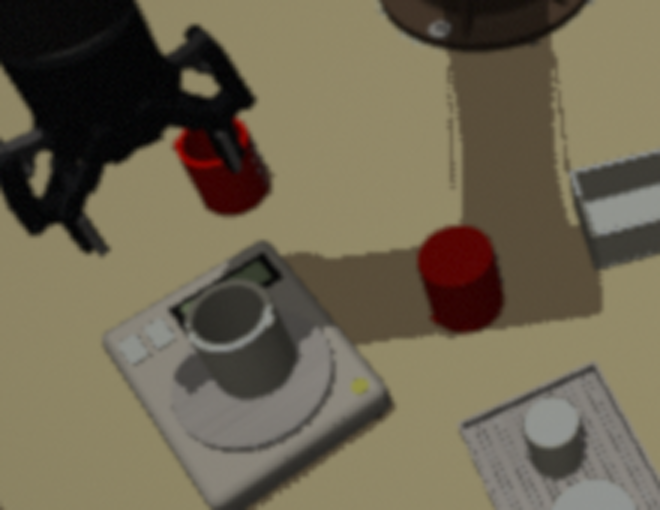

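View pics/t3.png

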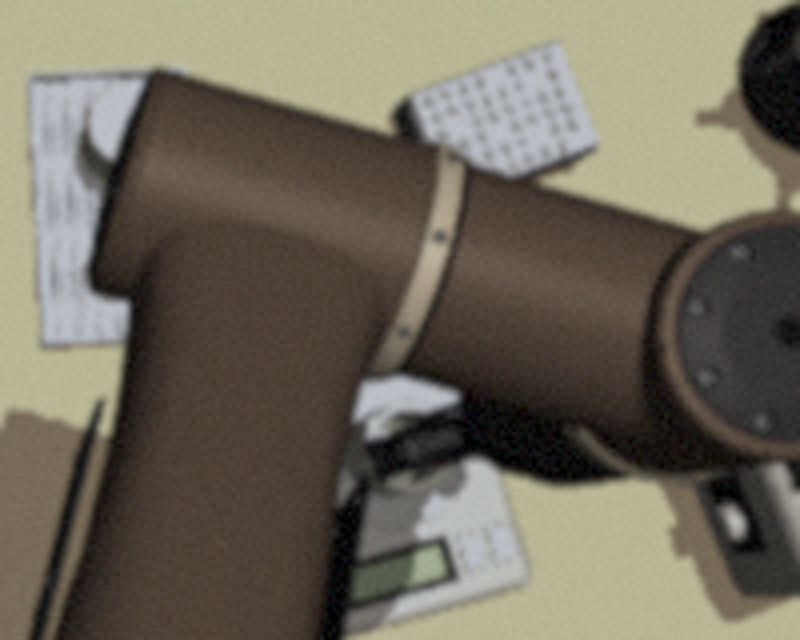

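```bash

python3 -c "
from h import *
w=ctrl.snapshot('wrist')
print(plane(w,275.6,207.1,124,True),plane(w,268.8,193.8,52,True))
for a in [(280,438),(580,438),(430,290),(430,588)]: print(plane(w,190+a[0]/5-.4,120+a[1]/5-.4,124,True))
for a in [(112,371),(680,371),(396,92),(396,650)]: print(plane(w,190+a[0]/5-.4,120+a[1]/5-.4,52,True))
b=plane(w,275.6,207.1,124,True)
delta([b[0],b[1],140]);delta([b[0],b[1],88])
"
```

```text
[ 406.96187014 -318.43068998  124.        ] [ 412.86617496 -323.8425637    52.        ]
[ 415.28663491 -341.55100852  124.        ]
[ 398.75942321 -295.26986889  124.        ]
[ 384.03148956 -326.6160064   124.        ]
[ 431.45801234 -309.68789667  124.        ]
[ 432.63522299 -380.07486793   52.        ]
[ 392.80291253 -268.18763085   52.        ]
[ 358.62543428 -342.99374768   52.        ]
[ 471.17428604 -303.41553242   52.        ]
t 1.9 tcp [ 410.5 -316.7  239.4] rot [-180.     0.  -160.3] w 85.2 F [-0.4 -1.1 -0.5]
shares [ 0.0157 -0.0015  0.3975] turn [-0.  0. -0.] half [ 0.008 -0.001  0.199]
t 1.9 tcp [ 410.5 -316.7  239.4] rot [-180.     0.  -160.3] w 85.2 F [-0.4 -1.1 -0.5]
shares [ 0.0157 -0.0015  0.6055] turn [-0.  0. -0.] half [ 0.008 -0.001  0.303]
```

```bash

python3 -m handwheel '[100,0,0,0.1,0,0,0, 100,0,0,0.25,0,0,0, 100,0,0,0.4,0,0,0, 100,0,0,0.5,0,0,0, 100,0,0,0.56,0,0,0, 100,0,0,0.6,0,0,0, 100,0,0,0.605,0,0,0, 100,0,0,0.605,0,0,0]' 30
python3 -c "
from h import *
w=ctrl.snapshot('wrist');s=ctrl.snapshot('scene')
cv2.imwrite('pics/w2.png',w['img'][:,:,::-1]);crop(s,50,150,220,170,3,'s4.png')"
```

```text
t: 2.7
tcp_pos: [411.2, -316.2, 88.5]
tool_rot: [-180.0, 0.0, -160.3]
ft_force: [0.3, -0.0, 0.4]
gripper_width: 85.4
```

View pics/w2.png

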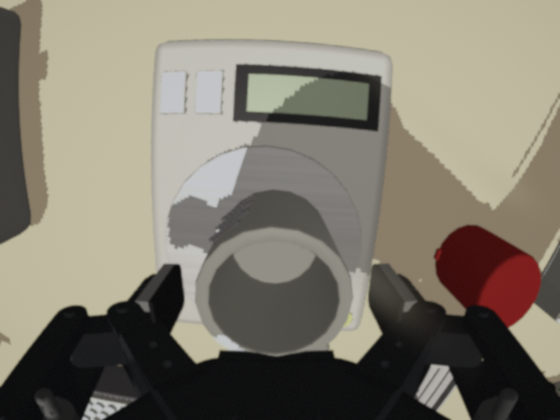

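View pics/s4.png

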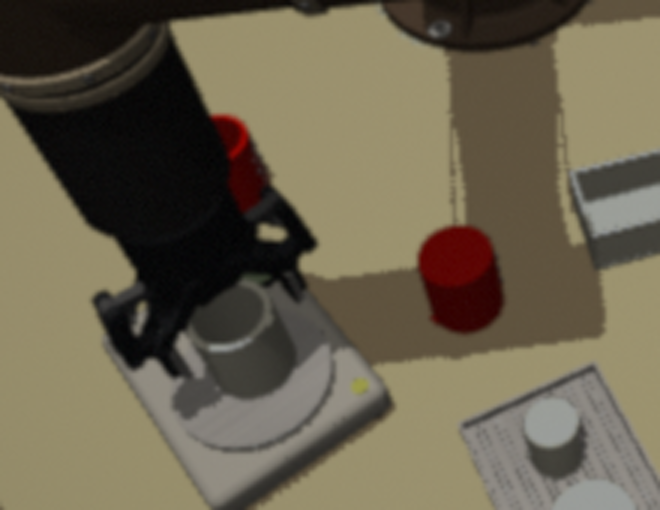

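```bash

python3 -c "
from h import *
w=ctrl.snapshot('wrist')
print(proj(w,[411.2,-316.2,124],True),proj(w,[411.2,-316.2,88],True))
for p in [(275,291),(275,292),(202,292),(352,292)]:print(p,plane(w,*p,124,True))
"
```

```text
(np.float64(276.41383816490213), np.float64(310.6760134376657)) (np.float64(276.36502781842523), np.float64(271.1205842037098))
(275, 291) [ 403.1340425  -319.66534557  124.        ]
(275, 292) [ 403.53954926 -319.52016121  124.        ]
(202, 292) [ 413.50288456 -345.51270207  124.        ]
(352, 292) [ 394.17288217 -291.6836614   124.        ]
```

```bash

python3 -m handwheel '[60,0,0,0,0,0,0, 40,0,0,0,0,0,0, 40,0,0,0,0,0,0, 40,0,0,0,0,0,0, 40,0,0,0,0,0,0, 40,0,0,0,0,0,0, 40,0,0,0,0,0,0]' 30
python3 -c "
from h import *
w=ctrl.snapshot('wrist');s=ctrl.snapshot('scene')
cv2.imwrite('pics/w3.png',w['img'][:,:,::-1]);crop(s,50,150,220,170,3,'s5.png')"
```

```text
t: 3.55
tcp_pos: [411.3, -316.1, 89.0]
tool_rot: [-179.9, 0.0, -160.2]
ft_force: [-0.9, 2.2, 5.7]
gripper_width: 62.2
```

View pics/w3.png

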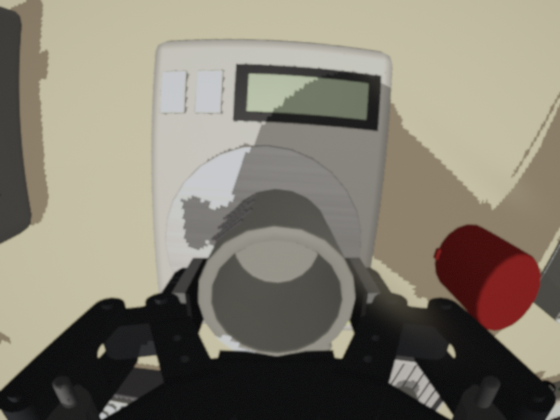

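View pics/s5.png

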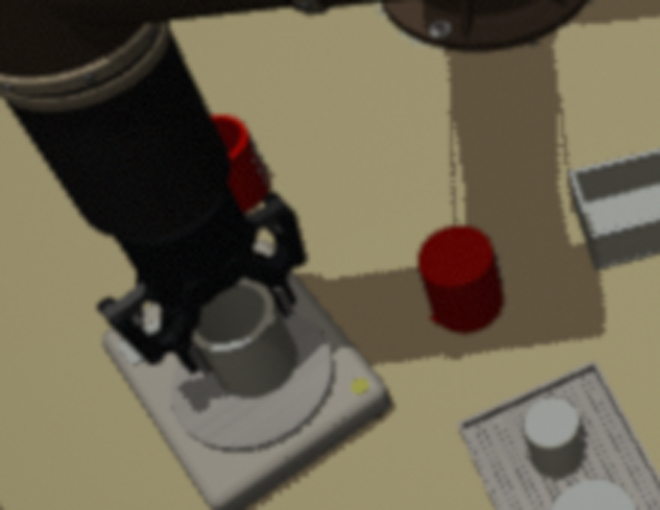

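```bash

python3 -m handwheel '[40,0,0,-0.05,0,0,0, 40,0,0,-0.15,0,0,0, 40,0,0,-0.3,0,0,0, 40,0,0,-0.42,0,0,0, 40,0,0,-0.48,0,0,0, 40,0,0,-0.48,0,0,0, 40,0,0,-0.48,0,0,0]' 40
python3 -c "
from h import *
delta([455,368,205])"
```

```text
t: 4.35
tcp_pos: [410.7, -315.7, 207.8]
tool_rot: [180.0, 0.0, -160.3]
ft_force: [0.6, 0.9, -1.0]
gripper_width: 61.9
t 4.35 tcp [ 410.7 -315.7  207.8] rot [ 180.     0.  -160.3] w 61.9 F [ 0.6  0.9 -1. ]
shares [-1.0906  2.514   0.0122] turn [0.     0.0001 0.    ] half [-0.545  1.257  0.006]
```

```bash

python3 -m handwheel '[40,-0.03,0.07,0,0,0,0, 40,-0.09,0.2,0,0,0,0, 40,-0.17,0.38,0,0,0,0, 40,-0.25,0.56,0,0,0,0, 40,-0.33,0.74,0,0,0,0, 40,-0.363,0.838,0,0,0,0, 40,-0.44,1,0,0,0,0]' 40
python3 -m handwheel '[40,-0.08,0.18,0,0,0,0, 40,-0.16,0.36,0,0,0,0, 40,-0.24,0.54,0,0,0,0, 40,-0.32,0.72,0,0,0,0, 40,-0.4,0.9,0,0,0,0,40,-0.43,1,0,0,0,0]' 40
python3 -c "
from h import *
delta([455,368,205])"
```

```text
t: 5.05
tcp_pos: [428.6, -42.6, 206.8]
tool_rot: [180.0, -0.1, -160.3]
ft_force: [0.8, -0.8, -1.4]
gripper_width: 61.9
t: 5.65
tcp_pos: [446.2, 231.1, 206.4]
tool_rot: [-179.9, -0.1, -160.1]
ft_force: [-0.1, -0.6, -1.8]
gripper_width: 61.8
t 5.65 tcp [446.2 231.1 206.4] rot [-1.799e+02 -1.000e-01 -1.601e+02] w 61.8 F [-0.1 -0.6 -1.8]
shares [-0.219   0.5029  0.0048] turn [-0.0001 -0.0003  0.    ] half [-0.109  0.251  0.002]
```

```bash

python3 -m handwheel '[40,-0.08,0.2,0,0,0,0, 40,-0.16,0.37,0,0,0,0, 40,-0.2,0.46,0,0,0,0, 40,-0.219,0.503,0.04,0,0,0, 40,-0.219,0.503,0.14,0,0,0,40,-0.219,0.503,0.28,0,0,0,40,-0.219,0.503,0.4,0,0,0,40,-0.219,0.503,0.5,0,0,0,40,-0.219,0.503,0.56,0,0,0,40,-0.219,0.503,0.6,0,0,0,40,-0.219,0.503,0.6,0,0,0,40,-0.219,0.503,0.6,0,0,0]' 40
python3 -c "
from h import *
delta([455,368,46])
w=ctrl.snapshot('wrist');s=ctrl.snapshot('scene')
cv2.imwrite('pics/w4.png',w['img'][:,:,::-1]);crop(s,300,120,220,170,3,'s6.png')"
```

```text
t: 6.85
tcp_pos: [455.8, 364.7, 58.1]
tool_rot: [-180.0, -0.0, -160.3]
ft_force: [1.1, -0.2, -0.6]
gripper_width: 62.1
t 6.85 tcp [455.8 364.7  58.1] rot [-180.    -0.  -160.3] w 62.1 F [ 1.1 -0.2 -0.6]
shares [-0.0015  0.0133  0.0484] turn [-0.0001 -0.      0.    ] half [-0.001  0.007  0.024]
```

View pics/w4.png

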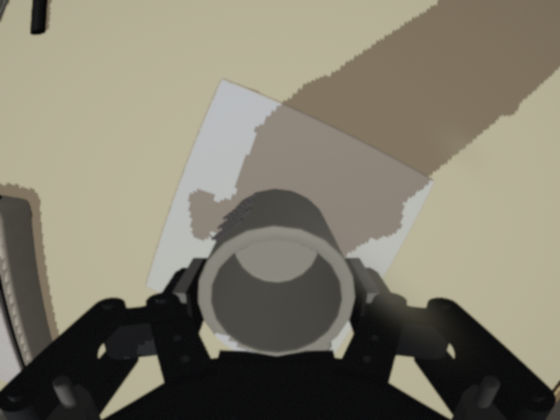

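View pics/s6.png

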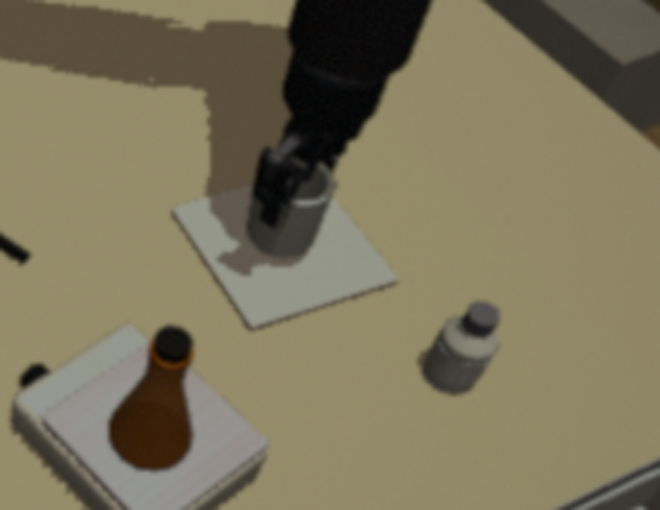

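```bash

python3 -m handwheel '[40,0,0,0.02,0,0,0, 40,0,0,0.04,0,0,0, 40,0,0,0.046,0,0,0, 40,0,0,0.05,0,0,0,40,0,0,0.05,0,0,0,40,0,0,0.05,0,0,0]' 40
python3 -c "
from h import *
delta([455,368,46])"
```

```text
t: 7.55
tcp_pos: [455.7, 365.1, 45.6]
tool_rot: [180.0, 0.0, -160.2]
ft_force: [0.0, 0.2, -0.0]
gripper_width: 61.6
t 7.55 tcp [455.7 365.1  45.6] rot [ 180.     0.  -160.2] w 61.6 F [ 0.   0.2 -0. ]
shares [-0.0013  0.012  -0.0015] turn [0. 0. 0.] half [-0.001  0.006 -0.001]
```

```bash

python3 -m handwheel '[40,0,0,0.003,0,0,0, 40,0,0,0.006,0,0,0,40,0,0,0.006,0,0,0]' 40
python3 -m handwheel '[100,0,0,0,0,0,0,100,0,0,0,0,0,0,100,0,0,0,0,0,0,100,0,0,0,0,0,0,100,0,0,0,0,0,0,100,0,0,-0.1,0,0,0,100,0,0,-0.3,0,0,0,100,0,0,-0.5,0,0,0,100,0,0,-0.7,0,0,0,100,0,0,-0.9,0,0,0,100,0,0,-0.9,0,0,0,100,0,0,-0.9,0,0,0]' 40
python3 -c "
from h import *
delta([605,130,270])
w=ctrl.snapshot('wrist');cv2.imwrite('pics/w5.png',w['img'][:,:,::-1])"
```

```text
t: 7.85
tcp_pos: [455.8, 365.2, 45.2]
tool_rot: [180.0, 0.0, -160.2]
ft_force: [-2.7, -1.1, 8.5]
gripper_width: 61.8
t: 9.05
tcp_pos: [455.9, 365.5, 270.7]
tool_rot: [179.9, 0.1, -160.3]
ft_force: [0.2, 0.4, 0.2]
gripper_width: 85.2
t 9.05 tcp [455.9 365.5 270.7] rot [ 1.799e+02  1.000e-01 -1.603e+02] w 85.2 F [0.2 0.4 0.2]
shares [-2.432e-01 -1.088e+00  9.000e-04] turn [0.0004 0.0004 0.    ] half [-0.122 -0.544  0.   ]
```

View pics/w5.png

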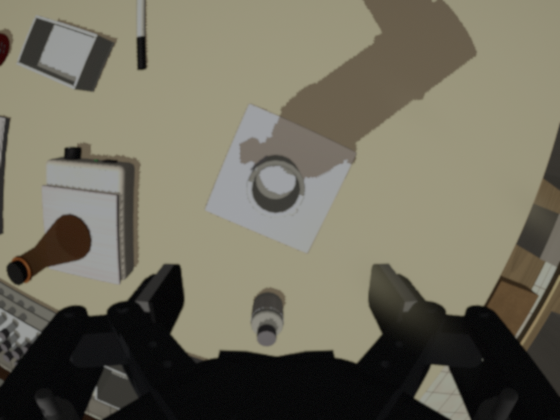

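```bash

python3 -m handwheel '[100,-0.02,-0.07,0,0,0,0, 100,-0.06,-0.25,0,0,0,0, 100,-0.11,-0.45,0,0,0,0, 100,-0.15,-0.65,0,0,0,0, 100,-0.2,-0.85,0,0,0,0, 100,-0.24,-1,0,0,0,0, 100,-0.24,-1,0,0,0,0]' 40
python3 -m handwheel '[100,0,-0.088,0,0,0,0, 100,0,-0.088,0,0,0,0, 100,0,-0.088,0,0,0,0,100,0,-0.088,0,0,0,0]' 40
python3 -c "
from h import *
delta([605,130,132])
w=ctrl.snapshot('wrist');cv2.imwrite('pics/w6.png',w['img'][:,:,::-1])
crop(w,190,120,160,140,5,'w6c.png')
print(proj(w,[605,130,182],True))"
```

```text
t: 9.8
tcp_pos: [597.9, 145.6, 266.4]
tool_rot: [-179.9, -0.2, -160.5]
ft_force: [-0.7, -0.3, -0.2]
gripper_width: 85.7
t: 10.2
tcp_pos: [603.6, 129.8, 268.2]
tool_rot: [-180.0, -0.1, -160.2]
ft_force: [0.2, 0.4, 1.3]
gripper_width: 85.6
t 10.2 tcp [603.6 129.8 268.2] rot [-1.800e+02 -1.000e-01 -1.602e+02] w 85.6 F [0.2 0.4 1.3]
shares [-0.0062 -0.0012  0.5449] turn [-0.     -0.0002  0.    ] half [-0.003 -0.001  0.272]
(np.float64(275.48594225031627), np.float64(223.77118544432332))
```

View pics/w6.png

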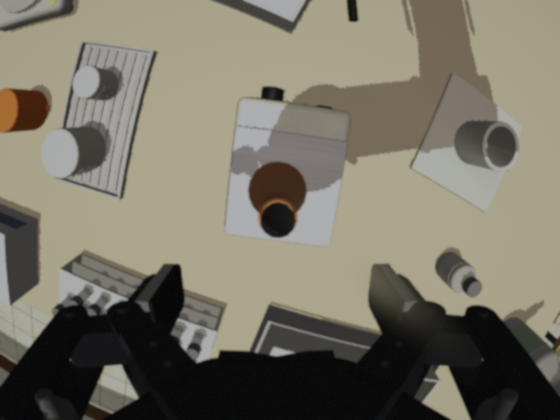

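View pics/w6c.png

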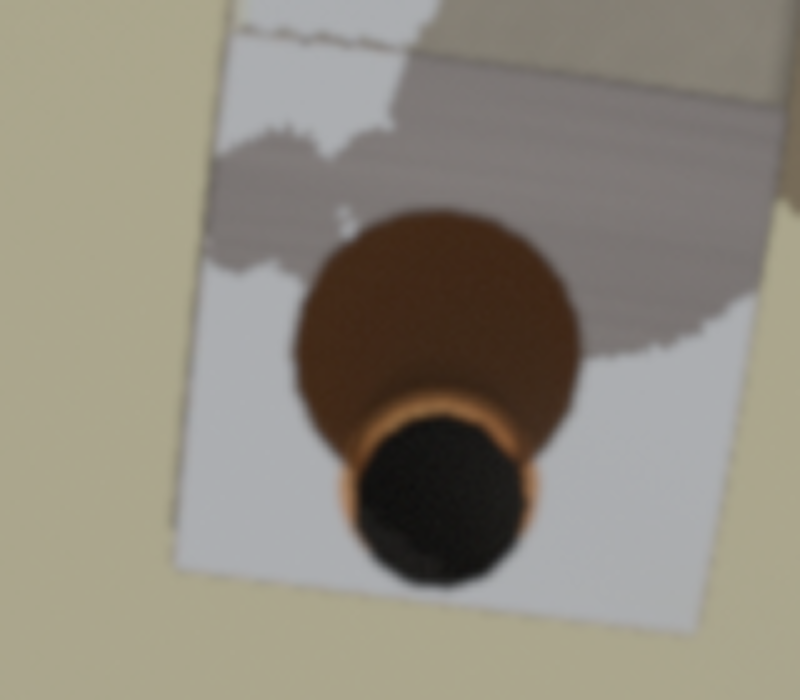

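```bash

python3 -c "
from h import *
w=ctrl.snapshot('wrist')
f=lambda a,b,z:plane(w,190+a/5-.4,120+b/5-.4,z,True)
print(f(441,500,182),f(440,350,66))
P=[f(*p,58) for p in [(235,28),(785,103),(697,632),(172,570)]];print(np.round(P,1),np.mean(P,0))
print([np.linalg.norm(P[i]-P[i-1]) for i in range(4)])
delta([605,130,132])"
```

```text
[601.59626401 130.71924298 182.        ] [601.31041287 131.13074996  66.        ]
[[550.7  66.   58. ]
 [524.8 183.8  58. ]
 [645.1 211.   58. ]
 [672.   91.   58. ]] [598.13215682 137.92089842  58.        ]
[np.float64(123.74921335533055), np.float64(120.57432210184683), np.float64(123.31647964421434), np.float64(122.98972046720533)]
t 10.3 tcp [603.7 130.  268.7] rot [ 180.    -0.  -160.2] w 85.4 F [0.3 0.4 0.2]
shares [-0.005  -0.0019  0.5469] turn [ 0.     -0.0001 -0.    ] half [-0.003 -0.001  0.273]
```

```bash

python3 -m handwheel '[100,0,0,0.08,0,0,0, 100,0,0,0.22,0,0,0, 100,0,0,0.36,0,0,0, 100,0,0,0.46,0,0,0, 100,0,0,0.52,0,0,0, 100,0,0,0.542,0,0,0, 100,0,0,0.542,0,0,0, 100,0,0,0.542,0,0,0]' 30
python3 -m handwheel '[60,0,0,0,0,0,0, 30,0,0,0,0,0,0, 15,0,0,0,0,0,0, 15,0,0,0,0,0,0, 15,0,0,0,0,0,0, 15,0,0,0,0,0,0, 15,0,0,0,0,0,0, 15,0,0,0,0,0,0, 15,0,0,0,0,0,0, 15,0,0,0,0,0,0, 15,0,0,0,0,0,0]' 30
python3 -c "
from h import *
w=ctrl.snapshot('wrist');cv2.imwrite('pics/w7.png',w['img'][:,:,::-1]);s=ctrl.snapshot('scene');crop(s,270,150,200,150,3,'s7.png')"
```

```text
t: 11.1
tcp_pos: [604.6, 129.8, 134.6]
tool_rot: [-180.0, 0.1, -160.2]
ft_force: [0.3, -0.7, 0.7]
gripper_width: 85.6
t: 12.2
tcp_pos: [604.2, 129.4, 133.8]
tool_rot: [-180.0, 0.0, -160.2]
ft_force: [-0.3, 0.9, 4.5]
gripper_width: 26.9
```

View pics/w7.png

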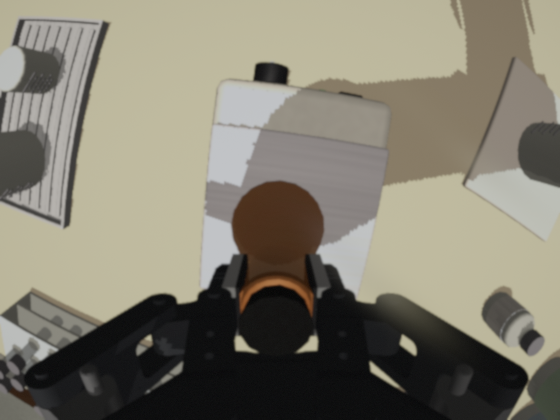

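View pics/s7.png

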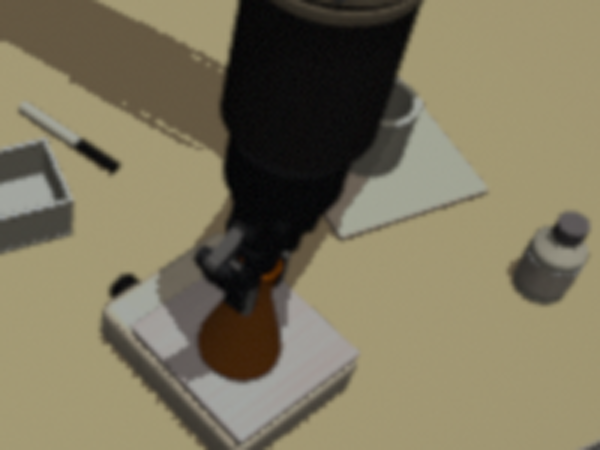

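```bash

python3 -m handwheel '[15,0,0,-0.03,0,0,0, 15,0,0,-0.1,0,0,0, 15,0,0,-0.2,0,0,0, 15,0,0,-0.32,0,0,0, 15,0,0,-0.4,0,0,0, 15,0,0,-0.44,0,0,0, 15,0,0,-0.44,0,0,0, 15,0,0,-0.44,0,0,0]' 50
python3 -c "
from h import *
delta([419,-322,235])
w=ctrl.snapshot('wrist');cv2.imwrite('pics/w8.png',w['img'][:,:,::-1])"
```

```text
t: 13.1
tcp_pos: [603.4, 129.2, 242.2]
tool_rot: [180.0, -0.1, -160.3]
ft_force: [0.5, 0.1, -2.1]
gripper_width: 26.9
t 13.1 tcp [603.4 129.2 242.2] rot [ 1.800e+02 -1.000e-01 -1.603e+02] w 26.9 F [ 0.5  0.1 -2.1]
shares [ 1.3035 -1.4496  0.0308] turn [ 0.0001 -0.0003 -0.    ] half [ 0.652 -0.725  0.015]
```

View pics/w8.png

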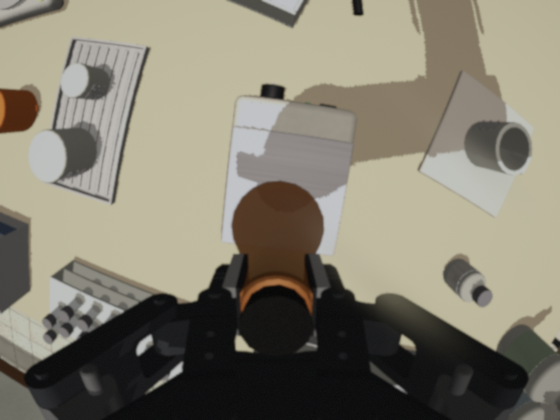

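```bash

python3 -m handwheel '[15,0.03,-0.033,0,0,0,0, 15,0.09,-0.1,0,0,0,0, 15,0.18,-0.2,0,0,0,0, 15,0.28,-0.31,0,0,0,0, 15,0.38,-0.42,0,0,0,0, 15,0.48,-0.53,0,0,0,0, 15,0.57,-0.63,0,0,0,0, 15,0.63,-0.7,0,0,0,0, 15,0.65,-0.725,0,0,0,0]' 50
python3 -m handwheel '[15,0.05,-0.055,0,0,0,0, 15,0.14,-0.155,0,0,0,0, 15,0.24,-0.27,0,0,0,0, 15,0.34,-0.38,0,0,0,0, 15,0.44,-0.49,0,0,0,0, 15,0.54,-0.6,0,0,0,0, 15,0.61,-0.68,0,0,0,0, 15,0.65,-0.72,0,0,0,0, 15,0.652,-0.725,0,0,0,0, 15,0.652,-0.725,0,0,0,0, 15,0.652,-0.725,0,0,0,0]' 50
python3 -c "
from h import *
delta([419,-322,132])
w=ctrl.snapshot('wrist');cv2.imwrite('pics/w9.png',w['img'][:,:,::-1])
crop(w,170,90,200,150,4,'w9c.png')
"
```

```text
t: 14.05
tcp_pos: [510.2, -98.9, 243.4]
tool_rot: [180.0, -0.0, -160.4]
ft_force: [-0.6, -0.5, -1.4]
gripper_width: 26.3
t: 15.15
tcp_pos: [420.5, -321.2, 243.5]
tool_rot: [180.0, 0.0, -160.2]
ft_force: [-0.7, 0.4, -1.4]
gripper_width: 26.4
t 15.15 tcp [ 420.5 -321.2  243.5] rot [ 180.     0.  -160.2] w 26.4 F [-0.7  0.4 -1.4]
shares [ 0.0067 -0.0011  0.4458] turn [0. 0. 0.] half [ 0.003 -0.001  0.223]
```

View pics/w9c.png

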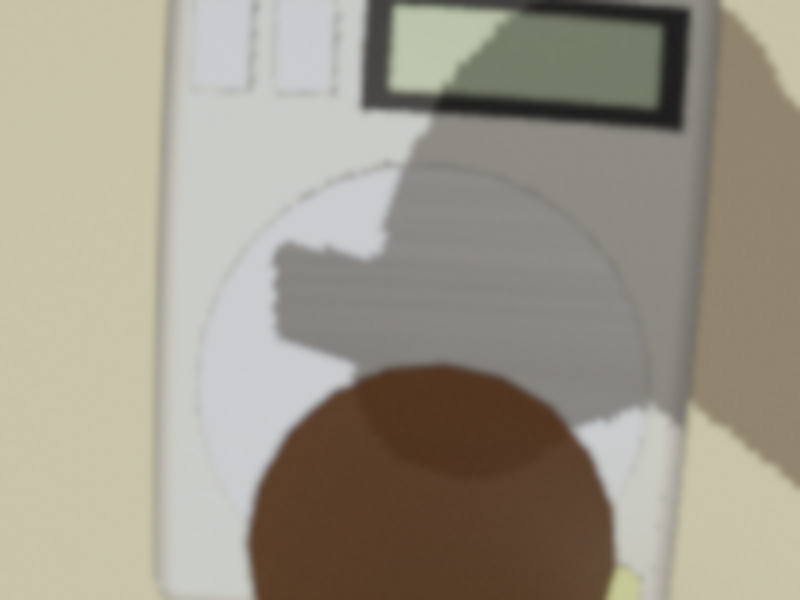

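```bash

python3 -m handwheel '[15,0.006,0,0.04,0,0,0, 15,0.006,0,0.1,0,0,0, 15,0.006,0,0.18,0,0,0, 15,0.006,0,0.26,0,0,0, 15,0.006,0,0.32,0,0,0, 15,0.006,0,0.36,0,0,0, 15,0.006,0,0.38,0,0,0, 15,0.006,0,0.4,0,0,0, 15,0.006,0,0.42,0,0,0, 15,0.006,0,0.435,0,0,0, 15,0.006,0,0.435,0,0,0, 15,0.006,0,0.435,0,0,0]' 50
python3 -c "
from h import *
delta([419,-322,128])
w=ctrl.snapshot('wrist');cv2.imwrite('pics/w10.png',w['img'][:,:,::-1]);s=ctrl.snapshot('scene');crop(s,50,150,200,150,4,'s10.png')"
```

```text
t: 16.4
tcp_pos: [419.0, -322.5, 135.0]
tool_rot: [-180.0, 0.0, -160.2]
ft_force: [1.1, -0.5, -2.0]
gripper_width: 26.8
t 16.4 tcp [ 419.  -322.5  135. ] rot [-180.     0.  -160.2] w 26.8 F [ 1.1 -0.5 -2. ]
shares [-0.0007  0.0017  0.0281] turn [-0.  0. -0.] half [-0.     0.001  0.014]
```

View pics/w10.png

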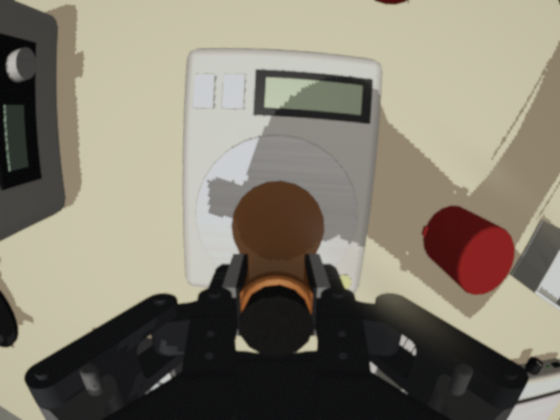

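View pics/s10.png

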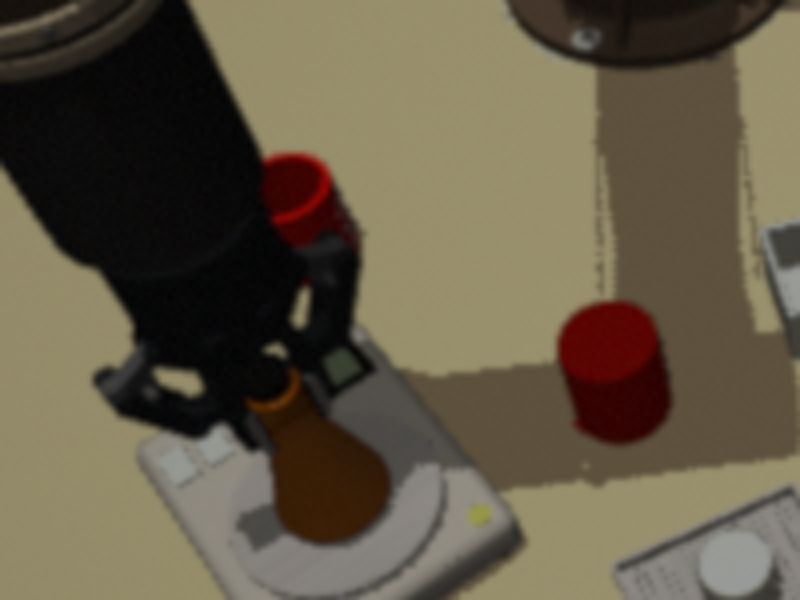

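```bash

python3 -c "
from h import *
w=ctrl.snapshot('wrist')
crop(w,180,110,200,150,4,'w10c.png')
import numpy as np
th=np.linspace(0,2*np.pi,60)
def draw(c,r,z): return [proj(w,[c[0]+r*np.cos(t),c[1]+r*np.sin(t),z],True) for t in th]
crop(w,180,110,200,190,4,'w10d.png',draw((414,-324),60,52)+draw((416,-323),32,63))
print(proj(w,[414,-324,52],True))
"
```

```text
(np.float64(276.35726138532675), np.float64(215.97100479714996))
```

View pics/w10d.png

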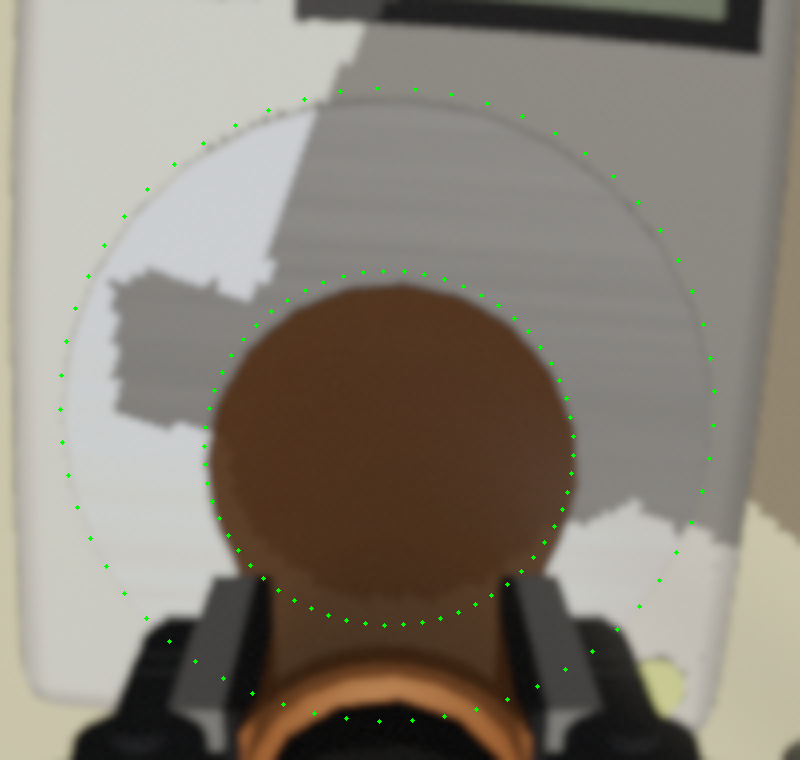

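```bash

python3 -m handwheel '[15,0,0,0.008,0,0,0, 15,0,0,0.016,0,0,0, 15,0,0,0.024,0,0,0, 15,0,0,0.029,0,0,0, 15,0,0,0.029,0,0,0, 15,0,0,0.029,0,0,0]' 50
python3 -c "
from h import *
delta([419,-322,128])"
```

```text
t: 17.15
tcp_pos: [418.9, -322.4, 127.9]
tool_rot: [-180.0, 0.0, -160.2]
ft_force: [-1.8, 1.6, 4.5]
gripper_width: 26.5
t 17.15 tcp [ 418.9 -322.4  127.9] rot [-180.     0.  -160.2] w 26.5 F [-1.8  1.6  4.5]
shares [-0.001   0.0012 -0.0004] turn [-0.  0. -0.] half [-0.001  0.001 -0.   ]
```

Contact (Fz ≈ 4.5 N). Release and rise.

```bash

python3 -m handwheel '[30,0,0,0,0,0,0,60,0,0,0,0,0,0,100,0,0,0,0,0,0,100,0,0,0,0,0,0,100,0,0,0,0,0,0,100,0,0,0,0,0,0,100,0,0,0,0,0,0,100,0,0,0,0,0,0,100,0,0,-0.05,0,0,0,100,0,0,-0.2,0,0,0,100,0,0,-0.4,0,0,0,100,0,0,-0.56,0,0,0,100,0,0,-0.56,0,0,0,100,0,0,-0.56,0,0,0]' 40
python3 -c "
from h import *
delta([455,366,230])
w=ctrl.snapshot('wrist');cv2.imwrite('pics/w11.png',w['img'][:,:,::-1]);s=ctrl.snapshot('scene');cv2.imwrite('pics/s11.png',s['img'][:,:,::-1])"
```

```text
t: 18.55
tcp_pos: [419.3, -322.5, 269.7]
tool_rot: [-179.9, 0.2, -160.2]
ft_force: [0.1, -0.2, -0.7]
gripper_width: 85.4
t 18.55 tcp [ 419.3 -322.5  269.7] rot [-179.9    0.2 -160.2] w 85.4 F [ 0.1 -0.2 -0.7]
shares [-1.0648  2.544   0.1565] turn [-0.0003  0.0005 -0.    ] half [-0.532  1.272  0.078]
```

View pics/w11.png

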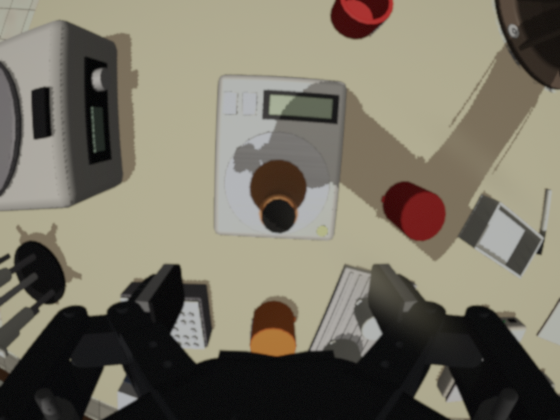

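View pics/s11.png

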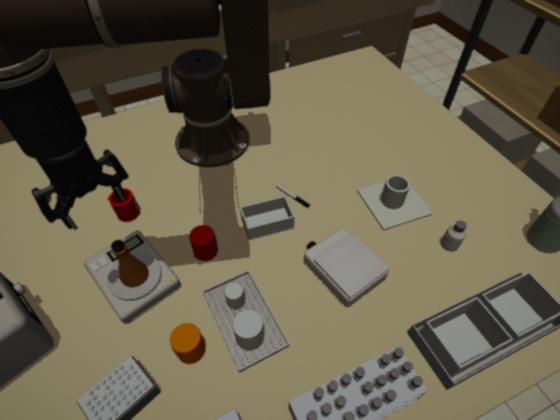

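```bash

python3 -m handwheel '[100,-0.05,0.1,-0.0,0,0,0, 100,-0.13,0.3,0,0,0,0, 100,-0.21,0.5,0,0,0,0, 100,-0.3,0.7,0,0,0,0, 100,-0.38,0.9,0,0,0,0, 100,-0.42,1,0,0,0,0]' 40
python3 -m handwheel '[100,-0.08,0.2,-0.0,0,0,0, 100,-0.16,0.4,0,0,0,0, 100,-0.24,0.6,0,0,0,0, 100,-0.33,0.8,0,0,0,0, 100,-0.42,1,0,0,0,0, 100,-0.42,1,0,0,0,0]' 40
python3 -c "
from h import *
delta([455.9,365.5,250])"
```

```text
t: 19.25
tcp_pos: [432.3, -49.7, 266.8]
tool_rot: [180.0, -0.1, -160.2]
ft_force: [0.9, 0.4, -0.1]
gripper_width: 85.6
t: 19.85
tcp_pos: [447.0, 222.4, 266.3]
tool_rot: [-179.9, -0.1, -160.1]
ft_force: [-0.3, -0.5, 0.4]
gripper_width: 85.4
t 19.85 tcp [447.  222.4 266.3] rot [-1.799e+02 -1.000e-01 -1.601e+02] w 85.4 F [-0.3 -0.5  0.4]
shares [-0.2283  0.5263  0.064 ] turn [-0.0002 -0.0003  0.    ] half [-0.114  0.263  0.032]
```

```bash

python3 -m handwheel '[100,-0.08,0.18,0,0,0,0, 100,-0.16,0.36,0,0,0,0, 100,-0.21,0.48,0,0,0,0, 100,-0.228,0.526,0.06,0,0,0, 100,-0.228,0.526,0.06,0,0,0, 100,-0.228,0.526,0.06,0,0,0, 100,-0.228,0.526,0.06,0,0,0]' 40
python3 -c "
from h import *
delta([455.9,365.5,45])
w=ctrl.snapshot('wrist')
crop(w,200,120,150,130,5,'w12.png');s=ctrl.snapshot('scene');crop(s,350,160,100,75,8,'s12.png');t=ctrl.snapshot('top');crop(t,120,150,100,75,8,'t12.png')"
```

```text
t: 20.55
tcp_pos: [456.8, 361.0, 252.7]
tool_rot: [-180.0, -0.0, -160.3]
ft_force: [-0.7, 0.4, -0.1]
gripper_width: 85.3
t 20.55 tcp [456.8 361.  252.7] rot [-180.    -0.  -160.3] w 85.3 F [-0.7  0.4 -0.1]
shares [-0.0029  0.0185  0.8306] turn [-0.0001 -0.      0.    ] half [-0.001  0.009  0.415]
```

View pics/w12.png

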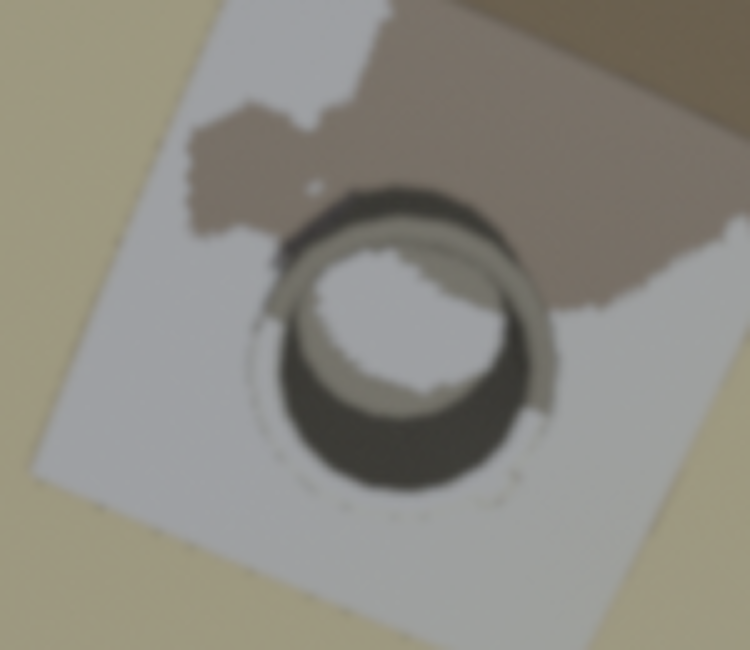

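View pics/s12.png

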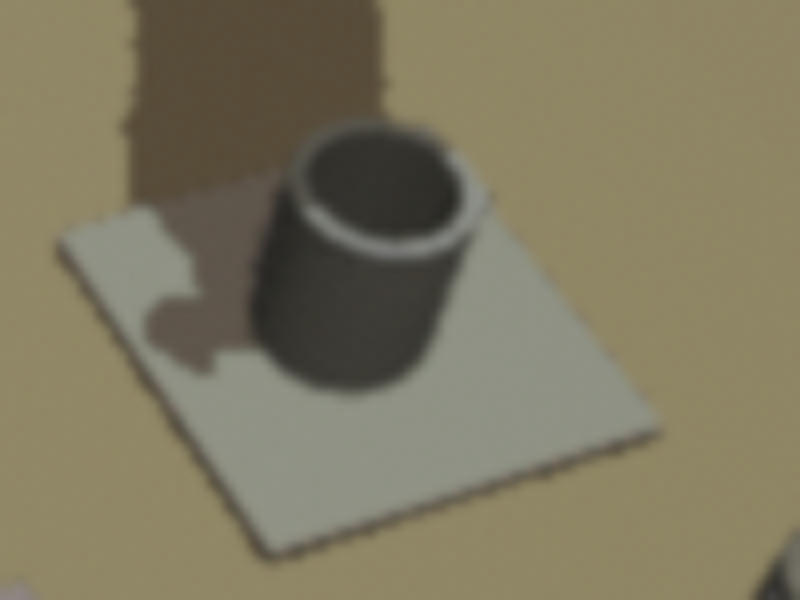

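View pics/t12.png

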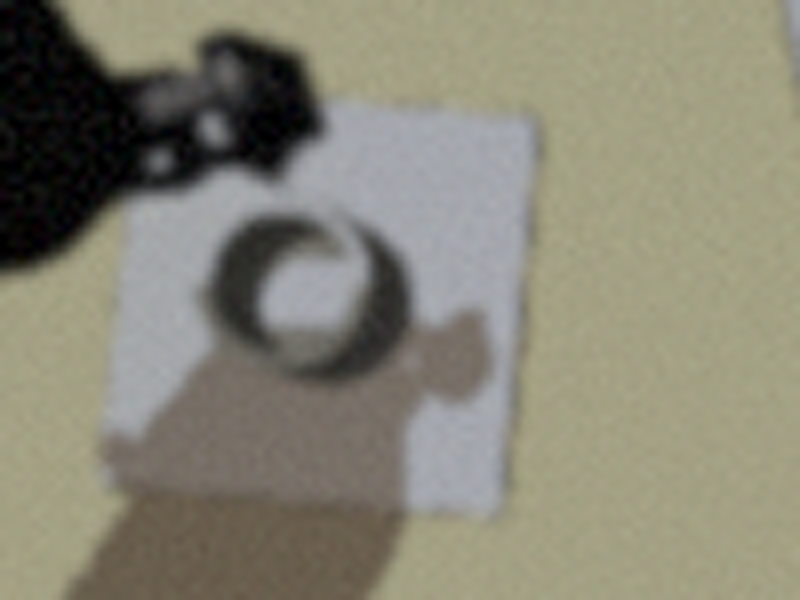

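```bash

python3 -c "
from h import *
w=ctrl.snapshot('wrist');s=ctrl.snapshot('scene');t=ctrl.snapshot('top')
print(plane(w,200+403/5-.4,120+366/5-.4,80,True),plane(s,350+385/8-.44,160+188/8-.44,80),plane(t,120+293/8-.44,150+292/8-.44,80))
print(proj(w,[455.9,365.5,80],True),200+403/5-.4,120+366/5-.4)
"
```

```text
[451.83046009 364.24595687  80.        ] [454.98094201 362.31678667  80.        ] [449.47527833 360.74938879  80.        ]
(np.float64(279.9938872919066), np.float64(196.99724991576602)) 280.20000000000005 192.79999999999998
```

```bash

python3 -c "
from h import *
delta([452,364,45])"
python3 -m handwheel '[100,0.014,0.016,0.1,0,0,0, 100,0.014,0.016,0.25,0,0,0, 100,0.014,0.016,0.42,0,0,0, 100,0.014,0.016,0.58,0,0,0, 100,0.014,0.016,0.7,0,0,0, 100,0.014,0.016,0.78,0,0,0, 100,0.014,0.016,0.82,0,0,0, 100,0.014,0.016,0.829,0,0,0, 100,0.014,0.016,0.829,0,0,0, 100,0.014,0.016,0.829,0,0,0]' 30
python3 -m handwheel '[60,0,0,0,0,0,0, 40,0,0,0,0,0,0, 40,0,0,0,0,0,0, 40,0,0,0,0,0,0, 40,0,0,0,0,0,0, 40,0,0,0,0,0,0, 40,0,0,0,0,0,0]' 30
python3 -c "
from h import *
delta([452,364,45])
w=ctrl.snapshot('wrist');cv2.imwrite('pics/w13.png',w['img'][:,:,::-1])"
```

```text
t 20.85 tcp [456.8 361.8 253.1] rot [ 180.     0.  -160.3] w 85.4 F [-0.2 -0.3  0.3]
shares [0.0159 0.0143 0.8325] turn [0.0001 0.0001 0.    ] half [0.008 0.007 0.416]
t: 21.85
tcp_pos: [452.6, 365.6, 46.6]
tool_rot: [179.9, 0.1, -160.2]
ft_force: [0.3, -0.4, 0.4]
gripper_width: 85.2
t: 22.55
tcp_pos: [452.4, 365.3, 46.6]
tool_rot: [180.0, 0.1, -160.2]
ft_force: [-3.0, -0.9, 6.0]
gripper_width: 62.2
t 22.55 tcp [452.4 365.3  46.6] rot [ 1.800e+02  1.000e-01 -1.602e+02] w 62.2 F [-3.  -0.9  6. ]
shares [ 0.0032 -0.0042  0.0065] turn [0.0001 0.0002 0.    ] half [ 0.002 -0.002  0.003]
```

View pics/w13.png

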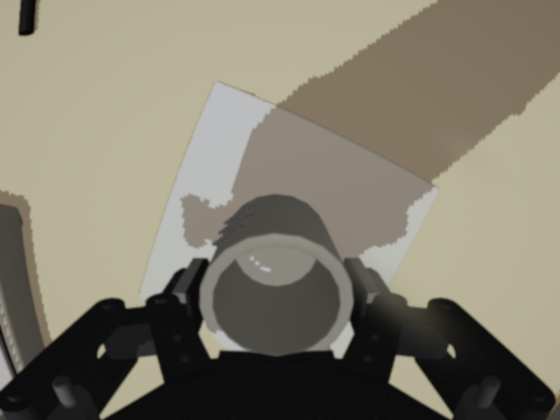

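```bash

python3 -m handwheel '[40,0,0,-0.05,0,0,0, 40,0,0,-0.15,0,0,0, 40,0,0,-0.3,0,0,0, 40,0,0,-0.45,0,0,0, 40,0,0,-0.55,0,0,0, 40,0,0,-0.6,0,0,0, 40,0,0,-0.6,0,0,0]' 40
python3 -c "
from h import *
delta([599,137,195])"
```

```text
t: 23.3
tcp_pos: [452.5, 365.4, 197.4]
tool_rot: [179.9, 0.2, -160.2]
ft_force: [0.1, -0.2, -1.9]
gripper_width: 61.9
t 23.3 tcp [452.5 365.4 197.4] rot [ 179.9    0.2 -160.2] w 61.9 F [ 0.1 -0.2 -1.9]
shares [-0.2425 -1.0579  0.0082] turn [0.0003 0.0005 0.    ] half [-0.121 -0.529  0.004]
```

```bash

python3 -m handwheel '[40,-0.015,-0.06,0,0,0,0, 40,-0.04,-0.18,0,0,0,0, 40,-0.08,-0.35,0,0,0,0, 40,-0.12,-0.53,0,0,0,0, 40,-0.16,-0.7,0,0,0,0, 40,-0.2,-0.86,0,0,0,0, 40,-0.23,-0.96,0,0,0,0, 40,-0.242,-1,0,0,0,0, 40,-0.242,-1,0,0,0,0, 40,-0.242,-1,0,0,0,0]' 40
python3 -c "
from h import *
delta([599,137,110])"
```

```text
t: 24.3
tcp_pos: [592.8, 149.8, 194.1]
tool_rot: [-180.0, -0.1, -160.3]
ft_force: [0.2, -0.3, -1.0]
gripper_width: 61.8
t 24.3 tcp [592.8 149.8 194.1] rot [-1.800e+02 -1.000e-01 -1.603e+02] w 61.8 F [ 0.2 -0.3 -1. ]
shares [-0.0068 -0.0564  0.3362] turn [-0.     -0.0003  0.    ] half [-0.003 -0.028  0.168]
```

```bash

python3 -m handwheel '[40,-0.007,-0.03,0,0,0,0, 40,-0.007,-0.056,0,0,0,0, 40,-0.007,-0.056,0.06,0,0,0, 40,-0.007,-0.056,0.16,0,0,0, 40,-0.007,-0.056,0.26,0,0,0, 40,-0.007,-0.056,0.32,0,0,0, 40,-0.007,-0.056,0.35,0,0,0, 40,-0.007,-0.056,0.355,0,0,0, 40,-0.007,-0.056,0.355,0,0,0, 40,-0.007,-0.056,0.355,0,0,0]' 40
python3 -c "
from h import *
delta([599,137,97])
w=ctrl.snapshot('wrist');cv2.imwrite('pics/w14.png',w['img'][:,:,::-1]);s=ctrl.snapshot('scene');crop(s,290,180,130,130,5,'s14.png')"
```

```text
t: 25.3
tcp_pos: [600.5, 137.7, 107.7]
tool_rot: [180.0, 0.1, -160.2]
ft_force: [0.2, 0.2, -0.9]
gripper_width: 62.3
t 25.3 tcp [600.5 137.7 107.7] rot [ 1.800e+02  1.000e-01 -1.602e+02] w 62.3 F [ 0.2  0.2 -0.9]
shares [ 0.0066 -0.0007  0.0426] turn [0.     0.0003 0.    ] half [ 0.003 -0.     0.021]
```

View pics/w14.png

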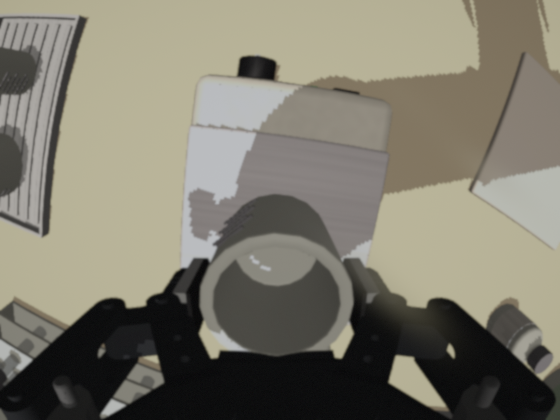

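View pics/s14.png

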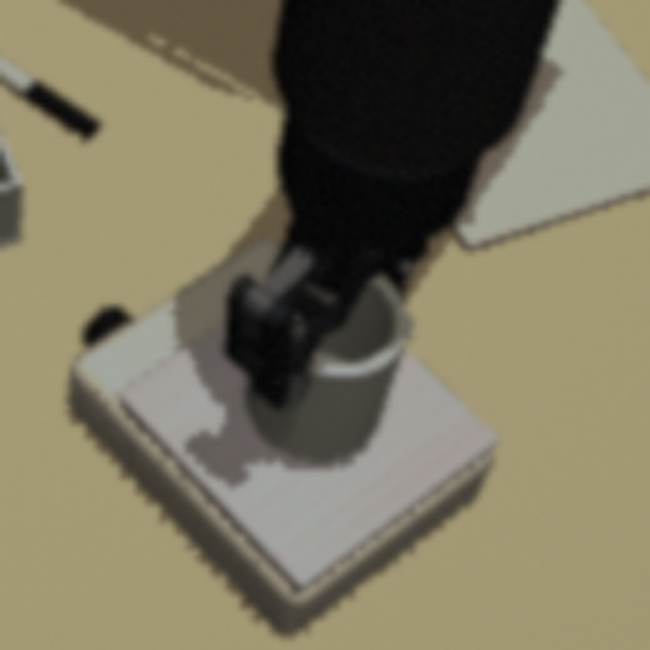

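```bash

python3 -m handwheel '[40,0,0,0.015,0,0,0, 40,0,0,0.03,0,0,0, 40,0,0,0.04,0,0,0, 40,0,0,0.045,0,0,0,40,0,0,0.048,0,0,0,40,0,0,0.048,0,0,0]' 40
python3 -c "
from h import *
delta([599,137,97])"
```

```text
t: 26.0
tcp_pos: [599.8, 137.3, 96.8]
tool_rot: [-180.0, 0.0, -160.2]
ft_force: [-8.6, -0.6, 17.8]
gripper_width: 61.7
t 26.0 tcp [599.8 137.3  96.8] rot [-180.     0.  -160.2] w 61.7 F [-8.6 -0.6 17.8]
shares [ 0.0036 -0.     -0.001 ] turn [-0.0001  0.0001 -0.    ] half [ 0.002 -0.    -0.   ]
```

```bash

python3 -m handwheel '[40,0,0,-0.003,0,0,0,60,0,0,-0.003,0,0,0,100,0,0,-0.003,0,0,0,100,0,0,-0.003,0,0,0,100,0,0,-0.003,0,0,0,100,0,0,-0.003,0,0,0,100,0,0,-0.1,0,0,0,100,0,0,-0.25,0,0,0,100,0,0,-0.4,0,0,0,100,0,0,-0.6,0,0,0,100,0,0,-0.75,0,0,0,100,0,0,-0.83,0,0,0,100,0,0,-0.83,0,0,0,100,0,0,-0.83,0,0,0]' 40
python3 -c "
from h import *
delta([643,-134,250])
w=ctrl.snapshot('wrist')
print(proj(w,[599.8,137.3,130],True))
crop(w,200,120,150,130,5,'w15.png');s=ctrl.snapshot('scene');crop(s,290,180,130,130,5,'s15.png')"
```

```text
t: 27.4
tcp_pos: [599.7, 137.4, 301.9]
tool_rot: [180.0, 0.0, -160.2]
ft_force: [0.2, 0.9, -0.6]
gripper_width: 85.5
t 27.4 tcp [599.7 137.4 301.9] rot [ 180.     0.  -160.2] w 85.5 F [ 0.2  0.9 -0.6]
shares [ 0.204  -1.0805  0.2071] turn [0.0001 0.     0.    ] half [ 0.102 -0.54   0.104]
(np.float64(275.62001714088063), np.float64(197.0445776725347))
```

View pics/w15.png

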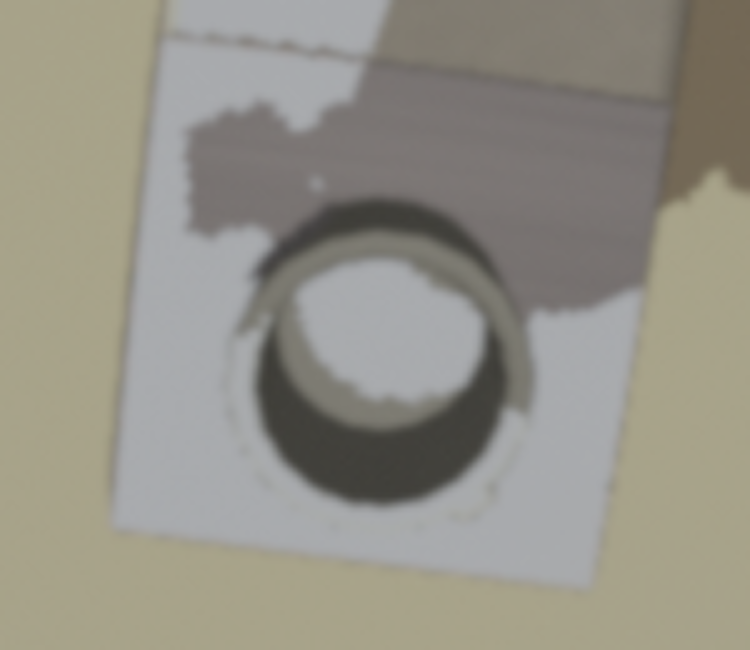

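View pics/s15.png

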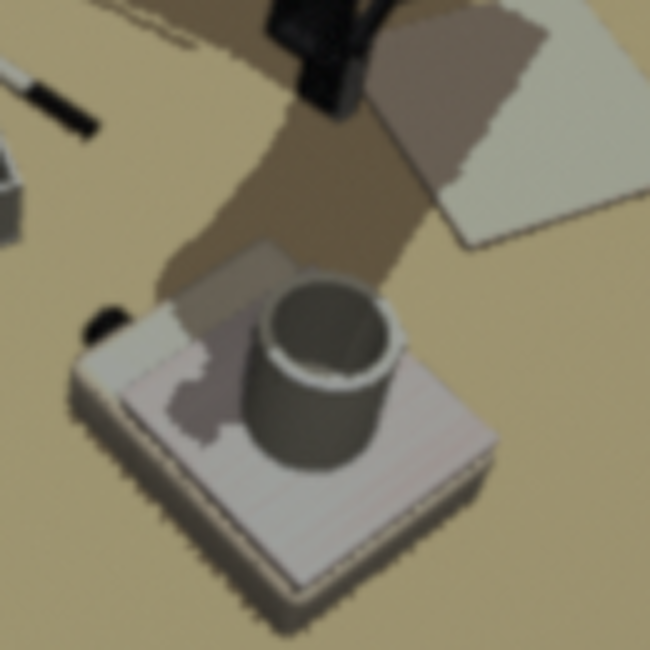

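```bash

python3 -m handwheel '[100,0.01,-0.06,0,0,0,0, 100,0.04,-0.2,0,0,0,0, 100,0.08,-0.4,0.0,0,0,0, 100,0.12,-0.6,0.05,0,0,0, 100,0.15,-0.8,0.1,0,0,0, 100,0.18,-0.95,0.15,0,0,0, 100,0.2,-1,0.2,0,0,0, 100,0.2,-1,0.2,0,0,0, 100,0.2,-1,0.2,0,0,0]' 40
python3 -c "
from h import *
delta([643,-134,250])"
```

```text
t: 28.4
tcp_pos: [636.9, -115.3, 251.2]
tool_rot: [180.0, -0.1, -160.3]
ft_force: [0.6, 1.5, 1.0]
gripper_width: 85.0
t 28.4 tcp [ 636.9 -115.3  251.2] rot [ 1.800e+02 -1.000e-01 -1.603e+02] w 85.0 F [0.6 1.5 1. ]
shares [ 0.0021 -0.0786  0.0049] turn [ 0.0001 -0.0003 -0.    ] half [ 0.001 -0.039  0.002]
```

```bash

python3 -m handwheel '[100,0.002,-0.04,0.005,0,0,0, 100,0.002,-0.079,0.005,0,0,0, 100,0.002,-0.079,0.005,0,0,0, 100,0.002,-0.079,0.005,0,0,0, 100,0.002,-0.079,0.005,0,0,0]' 40
python3 -c "
from h import *
delta([643,-134,250])
w=ctrl.snapshot('wrist')
crop(w,200,120,150,130,5,'w16.png');cv2.imwrite('pics/w16f.png',w['img'][:,:,::-1])"
```

```text
t: 28.9
tcp_pos: [643.6, -133.3, 251.0]
tool_rot: [-180.0, 0.0, -160.2]
ft_force: [-0.0, 0.1, -0.1]
gripper_width: 85.1
t 28.9 tcp [ 643.6 -133.3  251. ] rot [-180.     0.  -160.2] w 85.1 F [-0.   0.1 -0.1]
shares [ 0.0031 -0.002   0.0038] turn [-0.  0. -0.] half [ 0.002 -0.001  0.002]
```

View pics/w16.png

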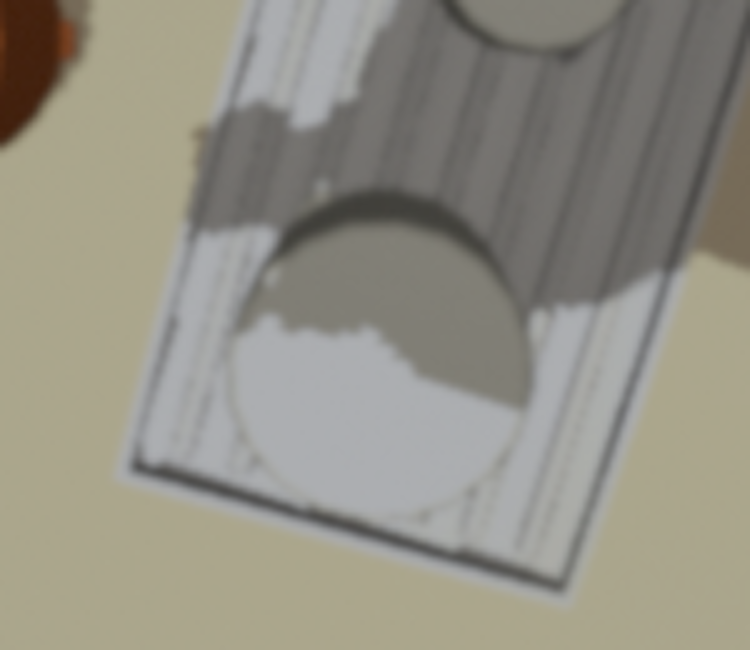

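View pics/w16f.png

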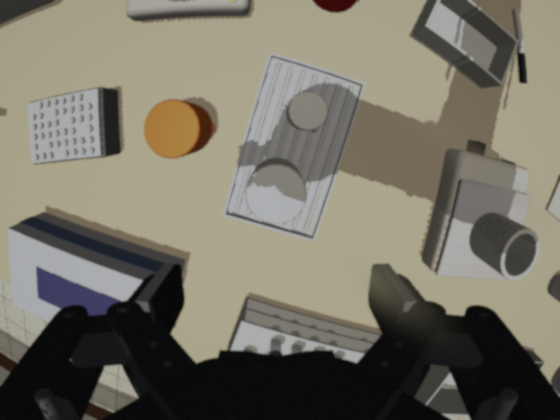

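```bash

python3 -m handwheel '[100,0.008,0,0.1,0,0,0, 100,0.008,0,0.25,0,0,0, 100,0.008,0,0.42,0,0,0, 100,0.008,0,0.58,0,0,0, 100,0.008,0,0.7,0,0,0, 100,0.008,0,0.78,0,0,0, 100,0.008,0,0.82,0,0,0, 100,0.008,0,0.828,0,0,0, 100,0.008,0,0.828,0,0,0, 100,0.008,0,0.828,0,0,0]' 30
python3 -c "
from h import *
delta([643,-134,44])
w=ctrl.snapshot('wrist');cv2.imwrite('pics/w17.png',w['img'][:,:,::-1])"
```

```text
t: 29.95
tcp_pos: [642.6, -134.2, 45.3]
tool_rot: [-180.0, 0.1, -160.2]
ft_force: [0.2, -0.6, 0.0]
gripper_width: 85.2
t 29.95 tcp [ 642.6 -134.2   45.3] rot [-1.800e+02  1.000e-01 -1.602e+02] w 85.2 F [ 0.2 -0.6  0. ]
shares [-0.0018  0.0002  0.0052] turn [-0.0001  0.0003 -0.    ] half [-0.001  0.     0.003]
```

View pics/w17.png

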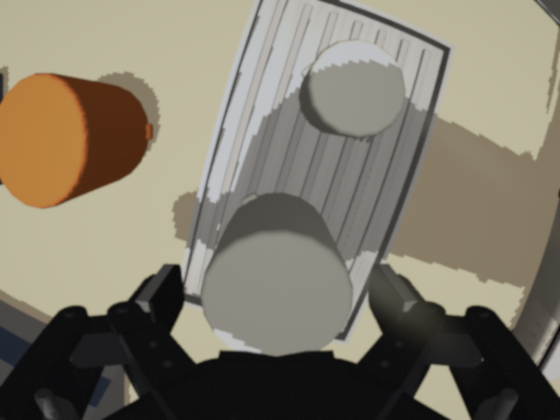

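```bash

python3 -m handwheel '[60,0,0,0,0,0,0, 40,0,0,0,0,0,0, 40,0,0,0,0,0,0, 40,0,0,0,0,0,0, 40,0,0,0,0,0,0, 40,0,0,0,0,0,0, 40,0,0,0,0,0,0]' 30
python3 -c "
from h import *
w=ctrl.snapshot('wrist');crop(w,180,170,200,200,4,'w18.png')
a=cv2.imread('pics/w13.png')[170:370,180:380];cv2.imwrite('pics/w13c.png',cv2.resize(a,None,fx=4,fy=4,interpolation=cv2.INTER_CUBIC)[:600])
b=cv2.imread('pics/w18.png');cv2.imwrite('pics/w18.png',b[:600])"
```

```text
t: 30.7
tcp_pos: [642.1, -134.3, 45.1]
tool_rot: [-180.0, 0.1, -160.2]
ft_force: [-1.2, 1.2, 5.6]
gripper_width: 61.9
```

View pics/w18.png

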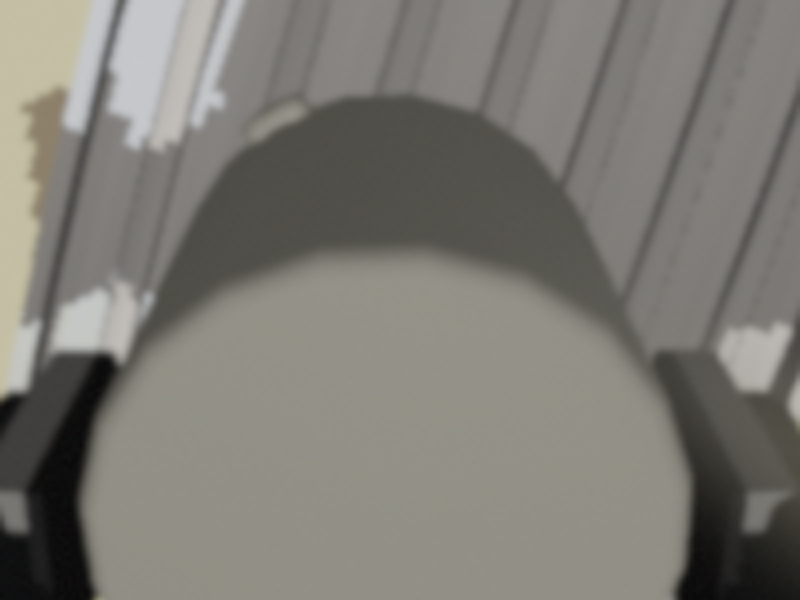

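View pics/w13c.png

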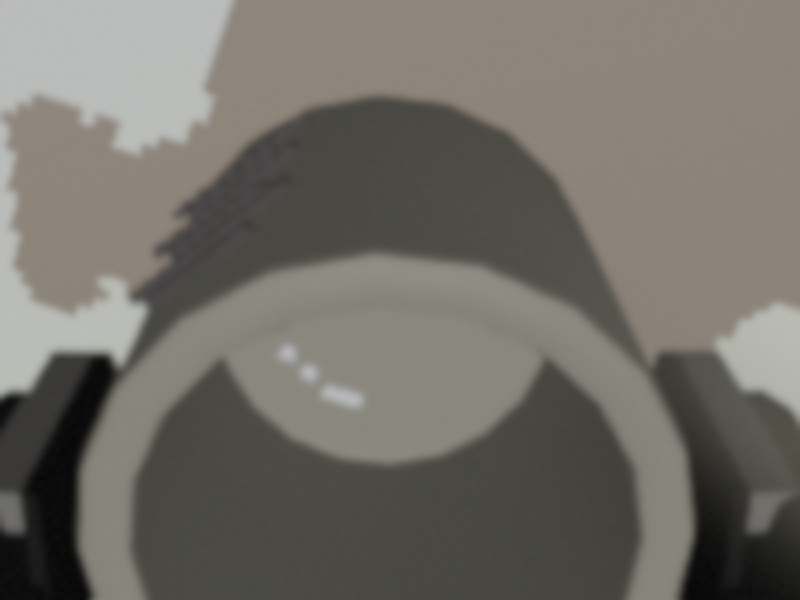

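```bash

python3 -m handwheel '[40,0,0,-0.05,0,0,0, 40,0,0,-0.15,0,0,0, 40,0,0,-0.3,0,0,0, 40,0,0,-0.5,0,0,0, 40,0,0,-0.7,0,0,0, 40,0,0,-0.82,0,0,0, 40,0,0,-0.86,0,0,0, 40,0,0,-0.86,0,0,0]' 40
python3 -c "
from h import *
delta([599.8,137.3,255])"
```

```text
t: 31.55
tcp_pos: [642.1, -134.3, 261.2]
tool_rot: [-179.9, 0.2, -160.2]
ft_force: [0.4, -0.1, -1.4]
gripper_width: 61.6
t 31.55 tcp [ 642.1 -134.3  261.2] rot [-179.9    0.2 -160.2] w 61.6 F [ 0.4 -0.1 -1.4]
shares [-0.2079  1.0794  0.0245] turn [-0.0001  0.0006 -0.    ] half [-0.104  0.54   0.012]
```

```bash

python3 -m handwheel '[40,-0.01,0.05,0,0,0,0, 40,-0.03,0.15,0,0,0,0, 40,-0.06,0.3,0,0,0,0, 40,-0.09,0.46,0,0,0,0, 40,-0.12,0.62,0,0,0,0, 40,-0.15,0.78,0,0,0,0, 40,-0.18,0.9,0,0,0,0, 40,-0.19,0.97,0,0,0,0, 40,-0.2,1,0,0,0,0, 40,-0.2,1,0,0,0,0]' 40
python3 -m handwheel '[40,-0.008,0.04,0,0,0,0, 40,-0.008,0.07,0,0,0,0, 40,-0.008,0.08,0,0,0,0, 40,-0.008,0.08,0,0,0,0, 40,-0.008,0.08,0,0,0,0]' 40
python3 -c "
from h import *
delta([599.8,137.3,185])"
```

```text
t: 32.55
tcp_pos: [603.7, 118.6, 257.7]
tool_rot: [-180.0, -0.1, -160.2]
ft_force: [0.1, -0.7, -1.9]
gripper_width: 61.3
t: 33.05
tcp_pos: [599.3, 137.1, 258.9]
tool_rot: [180.0, 0.0, -160.3]
ft_force: [-0.2, 0.1, -1.5]
gripper_width: 61.1
t 33.05 tcp [599.3 137.1 258.9] rot [ 180.     0.  -160.3] w 61.1 F [-0.2  0.1 -1.5]
shares [-2.000e-03 -1.000e-04  2.956e-01] turn [0. 0. 0.] half [-0.001 -0.     0.148]
```

```bash

python3 -m handwheel '[40,-0.002,0,0.04,0,0,0, 40,-0.002,0,0.12,0,0,0, 40,-0.002,0,0.2,0,0,0, 40,-0.002,0,0.26,0,0,0, 40,-0.002,0,0.3,0,0,0, 40,-0.002,0,0.32,0,0,0, 40,-0.002,0,0.33,0,0,0, 40,-0.002,0,0.33,0,0,0, 40,-0.002,0,0.33,0,0,0, 40,-0.002,0,0.33,0,0,0]' 40
python3 -c "
from h import *
delta([599.8,137.3,169.1])
w=ctrl.snapshot('wrist');cv2.imwrite('pics/w19.png',w['img'][:,:,::-1]);s=ctrl.snapshot('scene');crop(s,300,170,100,110,6,'s19.png')"
```

```text
t: 34.05
tcp_pos: [600.1, 137.7, 177.0]
tool_rot: [180.0, 0.1, -160.2]
ft_force: [-0.5, 0.7, -1.5]
gripper_width: 61.4
t 34.05 tcp [600.1 137.7 177. ] rot [ 1.800e+02  1.000e-01 -1.602e+02] w 61.4 F [-0.5  0.7 -1.5]
shares [ 0.0018 -0.0013  0.0316] turn [0.     0.0002 0.    ] half [ 0.001 -0.001  0.016]
```

View pics/w19.png

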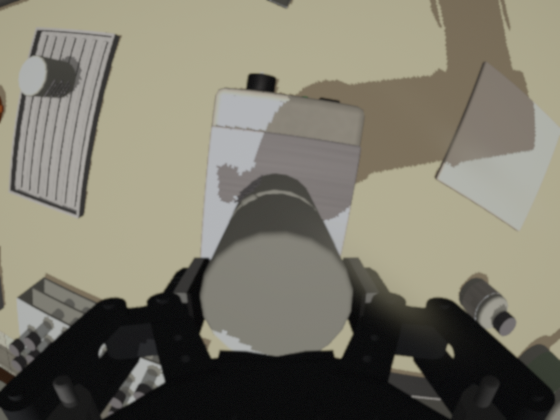

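View pics/s19.png

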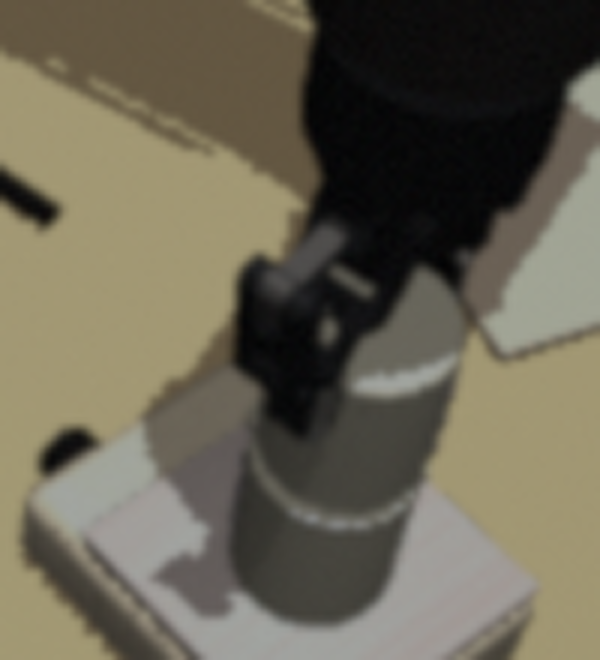

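```bash

python3 -m handwheel '[40,0.001,-0.001,0.008,0,0,0, 40,0.001,-0.001,0.016,0,0,0, 40,0.001,-0.001,0.022,0,0,0, 40,0.001,-0.001,0.027,0,0,0,40,0.001,-0.001,0.03,0,0,0,40,0.001,-0.001,0.03,0,0,0,40,0.001,-0.001,0.03,0,0,0]' 40
python3 -c "
from h import *
delta([599.8,137.3,169.1])"
```

```text
t: 34.85
tcp_pos: [599.8, 137.3, 169.3]
tool_rot: [-180.0, 0.0, -160.2]
ft_force: [-1.5, -0.2, 4.5]
gripper_width: 61.4
t 34.85 tcp [599.8 137.3 169.3] rot [-180.     0.  -160.2] w 61.4 F [-1.5 -0.2  4.5]
shares [0.0001 0.0001 0.0007] turn [-0.      0.0001 -0.    ] half [0. 0. 0.]
```

```bash

python3 -c "
from h import *
w=ctrl.snapshot('wrist');crop(w,200,150,150,110,5,'w20.png');s=ctrl.snapshot('scene');crop(s,300,170,100,110,6,'s20.png')"
```

```text
(no output)
```

View pics/w20.png

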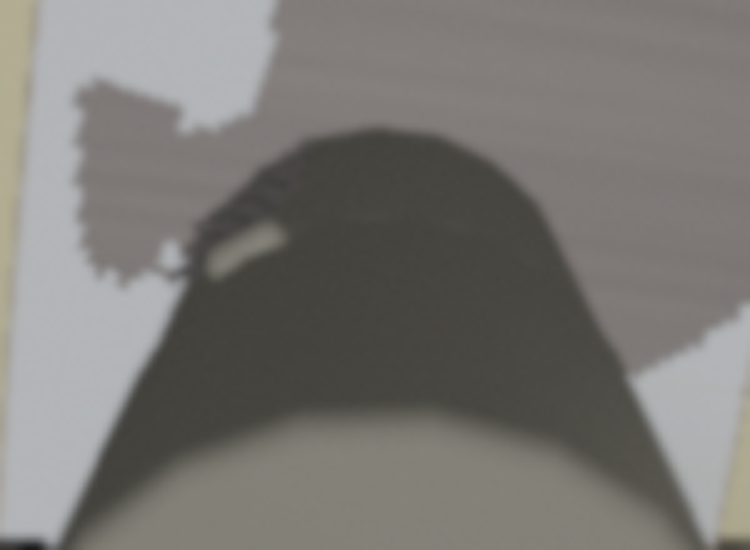

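View pics/s20.png

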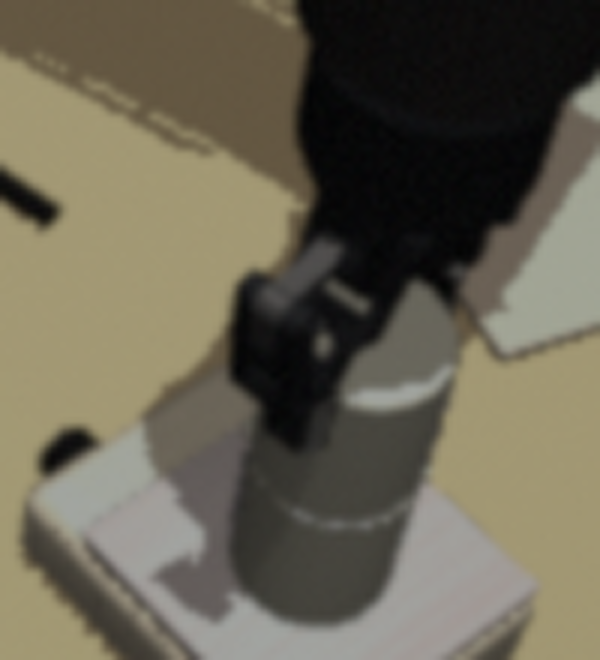

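The cover's silhouette runs straight on into the beaker's, with only a hairline at the seam. I'll release and withdraw.

```bash

python3 -m handwheel '[45,0,0,0,0,0,0,55,0,0,0,0,0,0,70,0,0,0,0,0,0,100,0,0,0,0,0,0,100,0,0,0,0,0,0,100,0,0,0,0,0,0,100,0,0,0,0,0,0,100,0,0,-0.05,0,0,0,100,0,0,-0.15,0,0,0,100,0,0,-0.3,0,0,0,100,0,0,-0.5,0,0,0,100,0,0,-0.6,0,0,0,100,0,0,-0.6,0,0,0,100,0,0,-0.6,0,0,0]' 30
python3 -m handwheel '[100,0.2,0.3,0,0,0,0,100,0.4,0.6,0,0,0,0,100,0.5,0.8,0,0,0,0,100,0.5,0.8,0,0,0,0,100,0.5,0.8,0,0,0,0,100,0.5,0.8,0,0,0,0,100,0.5,0.8,0,0,0,0,100,0.5,0.8,0,0,0,0]' 30
python3 -c "
from h import *
w=ctrl.snapshot('wrist');cv2.imwrite('pics/w21.png',w['img'][:,:,::-1]);s=ctrl.snapshot('scene');crop(s,290,160,110,120,5,'s21.png');cv2.imwrite('pics/s21f.png',s['img'][:,:,::-1]);t=ctrl.snapshot('top');crop(t,200,90,100,100,6,'t21.png')
crop(s,80,220,110,110,5,'s21b.png');print(ctrl.state()['t'])"
```

```text
t: 36.35
tcp_pos: [599.7, 137.4, 320.3]
tool_rot: [180.0, 0.1, -160.2]
ft_force: [-0.4, -0.6, -1.0]
gripper_width: 85.2
t: 37.15
tcp_pos: [414.6, 282.8, 318.3]
tool_rot: [-180.0, -0.1, -160.3]
ft_force: [-0.6, 0.2, 0.9]
gripper_width: 85.4
37.3
```

View pics/s21.png

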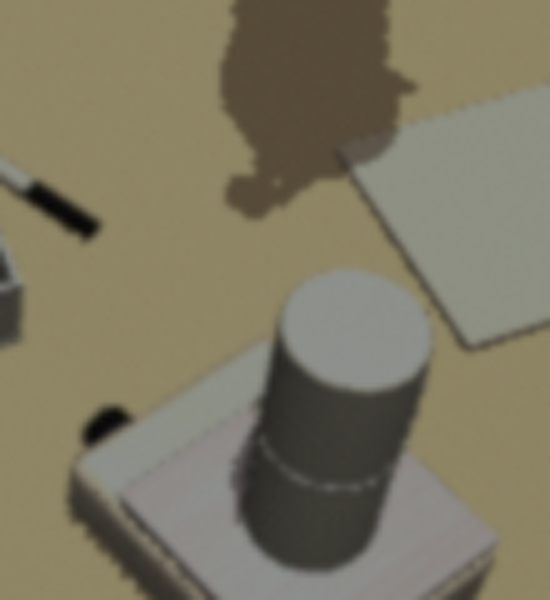

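View pics/s21f.png

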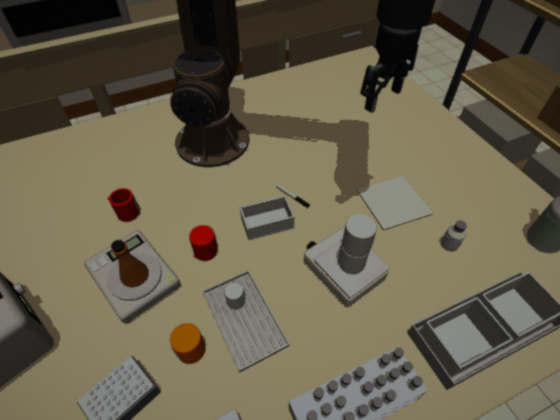

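View pics/t21.png

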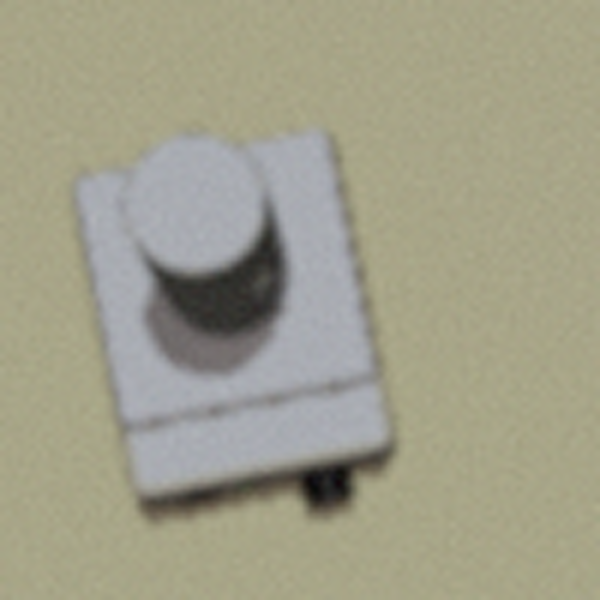

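View pics/s21b.png

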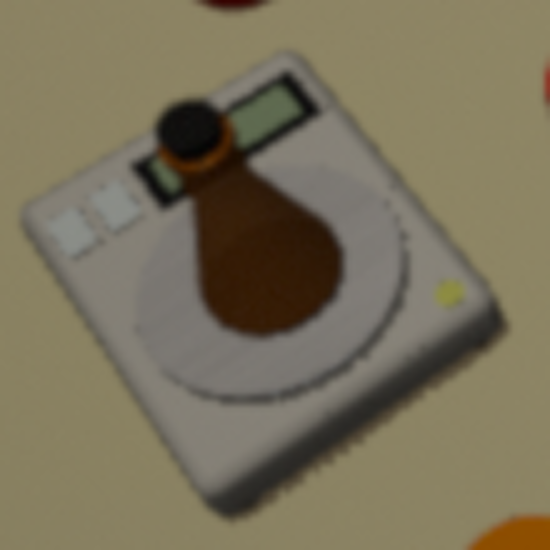

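```bash
python3 -c "
from h import *
s=ctrl.snapshot('scene');t=ctrl.snapshot('top')
print('cover',plane(s,290+355/5-.4,160+329/5-.4,202),plane(t,200+198/6-.4,90+206/6-.4,202))
P=[plane(t,200+a/6-.4,90+b/6-.4,58)[:2] for a,b in [(78,175),(325,130),(380,380),(128,427)]];print('plate top',np.mean(P,0))
P=[plane(s,290+a/5-.4,160+b/5-.4,58)[:2] for a,b in [(122,495),(497,540)]];print('plate scene L/R corners',np.mean(P,0))
print('stopper',plane(s,80+191/5-.4,220+128/5-.4,176),'pan',plane(s,80+272/5-.4,220+283/5-.4,52))
crop(t,370,170,60,60,10,'t22.png')"
```

```text
cover [601.27820319 135.30741042 202.        ] [598.45065739 136.41571166 202.        ]
plate top [598.81240541 136.74972406]
plate scene L/R corners [601.51585392 136.44257631]
stopper [ 422.152117   -321.26030815  176.        ] pan [ 421.78813029 -324.43795541   52.        ]
```

View pics/t22.png

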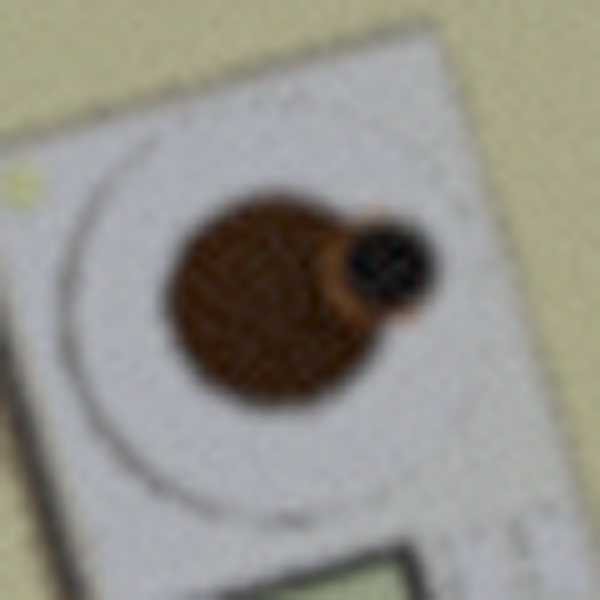

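```bash
python3 -c "
from rig import ctrl
print(ctrl.finish_job())"
```

```text
the job is handed in; nothing more can be done
None
```

I finished the swap and handed the job in at about 37 s of robot time. The beaker waited on the white tile while the flask moved to the balance pan. I then moved the beaker to the stirrer plate and set its twin mouth-down on it, rim on rim.

**Last checks:**
- **Flask:** it stands upright about 3 mm from the pan centre. I lowered it at well under 0.3 m/s and let go at about 4.5 N of contact.
- **Stack:** each camera puts the cover's top within about 1–2 mm of the plate centre. The two outlines run straight into each other, with only a hairline at the seam and no tilt to be seen.
- **Bystanders:** the small beaker, the bottle and the trough look unmoved in the last picture, though I did not measure them. The arm was clear of everything.

**Disagreements:**
- **Cameras:** the overhead, oblique and wrist views differed by 3–8 mm in x. I averaged them for the absolute positions. For the cover I matched its place in the gripper to the beaker's in the wrist view, which cancels that bias.
- **Beaker placing:** it met the stirrer plate harder than intended, at about 18 N upward and 9 N sideways. It stood where expected afterwards.

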